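Reference the translucency meter and hold the sample cell in its light path

ROBOT

A 6-joint arm with a two-finger parallel gripper is mounted at the origin on the work surface. World frame = base frame: x ahead of the robot, y to its left, z up, the work surface at z = 0. Lengths are in mm, angles in rad, forces in N, time in s.
With the tool pointing down it reaches from about 300 to 1000 mm from the base axis. Payload 5.1 kg.
Tool frame: the origin (TCP) lies midway between the tips of the shut fingers; the grasp point (between the pads) lies 19 mm behind it (hold_point_z is the distance from the TCP to the grasp point, in mm); z points along the fingers, y is the direction in which the jaws open and shut (so a half turn about z gives the same grasp; the last joint's range is limited). The gripper opens to 95 mm and grips with 3 to 60 N. Pads are 20 mm wide; open, the fingers measure 119 mm over their backs; the gripper's body (75 mm by 180 mm) begins 59 mm behind the grasp point.
Start: joints at [-1.188, 0.124, 1.65, -0, 1.367, -0.083], TCP at [291.907, -580.754, 214.656] pointing down, gripper open.
Joint ranges: [-2.61, 2.61], [-1.02, 2.33], [0.03, 2.71], [-1.35, 4.49], [0.32, 2.68], [-2.91, 2.91]. Speed limits (rad/s): [2.57, 2.57, 3.14, 3.14, 3.14, 3.14].

INTERFACE

Orientations are given as a 3x3 rotation matrix whose columns are the frame's x, y, z axes.
In Python, from rig import state, read_camera, camera_info, close_job, hold_point_z gives the robot as it stands.
- The arm moves only by the shell command python3 -m handwheel 'ROWS' [FORCE]. ROWS is JSON, a list of rows, each a list of 3 entries, a list of its own where there are three numbers: the finger opening in m, from 0 to 0.0951, then the shift along the tool's x, y, z in m, then the turn about the tool's z in degrees. In form: [[gripper, [x, y, z], roll], ...]. A call has 1 to 8 rows; each row is the pose to reach, as a shift and turn from the pose commanded when the call began, along the tool's axes at that moment; what a row does not reach only later rows make up. A row lasts 1/10 s, in which the tool goes at most 50 mm and 8.59 degrees, less where a joint would pass 70% of its speed; a pose out of reach is approached as far as the arm can. A call with a gripper value outside its range is refused whole. The fingers move at their own pace and stop on an object; FORCE is the grip in N (left out, the last holds). Time passes only in rows, so rows that repeat a pose let the fingers close. It gives the time, the measured TCP pose, the force and the opening at its end, in the units of the state.
- state(): the state, without advancing time (a new reading comes with each control period).
- read_camera(name): name is "side" or "top" or "wrist"; returns (picture, depth): 480x640x3 uint8, blue, green, red; 480x640 float32, mm along the optical axis (not along the pixel's ray), 0 where there is no reading.
- camera_info(name): a dict with "mtx" (3x3 intrinsics, pixels), "cam_to_world" (4x4, takes a point from camera to world coordinates); the wrist camera has in their place "T_tool_cam" (4x4, takes a point from camera to tool coordinates, whose origin is the TCP and whose axes are the flange's). Camera axes: x right, y up, looking along -z (the intrinsics and any distortion apply to the point x, -y, -z); pixel columns grow to the right and rows downward; lengths in mm; the calibration is good to about 2 mm. A picture is of the moment at which its call begins: read the wrist's pose just before it. camera_info takes no time and is no camera call.
- close_job(): hands the job in, once; it reports no verdict.
The state is a dict: "clock": time; "joint_positions": joint angles; "dq": joint speeds; "tau": joint torques, N m; "ee_pos": TCP position; "tool_rot": TCP orientation; "contact_force": force on the tool from outside, world axes, zero at the start; "torque": the same for the moment, N m; "width": opening from 0.0 (shut) to 1.0 (fully open).
Only numpy, scipy, OpenCV 4.12 (cv2) and the standard library are available. Lean on these libraries where they do the work, as an engineer would, in place of code of your own. Each camera call takes 0.05 s, during which the arm holds its last target.

TASK

Reference the light meter: slide its stage (there is a black knob to move it by) until the round mark is centred under the pointer, rest there for a second, then bring the square mark to the centre under the pointer, rest again, and leave the stage there. Then lift the sample cell out of its stand by its two frosted faces only (keep the fingers off the clear windows) and hold it in the light path, centred on the beam and midway between lamp and detector, upright, with its windows facing lamp and detector. Finish while still holding it there in the air, not touching the meter, and leave the jar, plaster cast and handpiece where they are.

Things in the scene. Friction and masses are not known exactly. Their poses are not given: they have to be found in the camera images.
- meter: Bench light meter, fixed; grey base 260 (x) x 430 (y) x 12 mm, origin on the table, 10 mm to -x of its centre. Two white towers, tops at 115 mm: lamp (70 x 60 mm, centre y -40 mm) and detector (70 x 36 mm, y -196 mm); their black noses face each other over an 80 mm gap, open above and to both x sides. x-y stage on the +y half. The slides run along its x and y, the beam along y.
- light_path (a point): Point on the beam midway between the lamp nose and the detector nose, 90 mm above the table (78 mm above the base plate). Its y axis runs along the beam, z is up.
- pointer_tip (a point): Tip of the fixed needle pointer that hangs 5 mm above the stage plate, 50 mm above the table. It is carried by a 6 mm steel bar, 68 mm above the table, that runs from the tip to +x of the meter to a post at the far edge.
- knob_grip (a point): Grip point on the axis of the stage's knob, an upright black cylinder 18 mm in diameter, 69 mm above the table (knob top 85, plate top 45 mm). The stage plate is aluminium, 130 (x) x 100 (y) x 10 mm; the knob stands 50 mm to -x (robot side) of its centre. Grip with the fingers closing along the meter's y; the stage follows the knob.
- round_mark (a point): Centre of the black ring mark (16 mm outside, 12 mm inside) on top of the stage plate, 55 mm to +x and 20 mm to +y of the knob in the meter's frame. Moves with the stage.
- square_mark (a point): Centre of the black square-frame mark (16 mm outside, 12 mm inside) on top of the stage plate, 90 mm to +x and 15 mm to -y of the knob in the meter's frame. Moves with the stage.
- stage_x (a joint): Travel of the stage along the meter's x, m, -0.04 to 0.04, 0 in mid-travel. About 2 N of friction; it stays where it is left. The round mark lies under the pointer at +0.020, the square mark at -0.015.
- stage_y (a joint): Travel of the stage along the meter's y, m, -0.04 to 0.04, 0 in mid-travel. About 2 N of friction; it stays where it is left. The round mark lies under the pointer at -0.020, the square mark at +0.015.
- cell_centre (a point): Centre (half-way up) of the upright sample cell, 50 mm tall, about 35 g. Along its own x it is 12.5 mm thick between its two whitish frosted faces (22.5 wide, 50 mm tall): grip here, some 6 mm above the centre so that the fingertips clear the stand's top, 17 mm below the centre. Along its own y it is 25.5 mm over its clear windows (the ivory sample shows through). z is up.
- windows: The cell's two clear windows, glass strips 8 x 44 mm, 1.5 mm thick, at 12 mm to +y and -y of the cell's axis; origin at the centre of the cell's underside, axes as the cell's. The fingers must not touch them.
- cell: The sample cell itself; origin at the centre of its underside, axes as for cell_centre.
- stand: Black stand of the cell, fixed, 56 (x) x 66 (y) x 14 mm, origin at the centre of its underside. The cell stands in a pocket 8 mm deep, with 1.5 mm of play all round. Its yaw is the cell's.
- jar: Bystander: white lidded jar, 54 mm in diameter, 55 mm tall; origin at the centre of its underside.
- cast: Bystander: plaster cast of a row of teeth on a block 60 x 64 mm, 31 mm tall; origin at the centre of its underside.
- handpiece: Bystander: steel dental handpiece, 130 mm long, about 17 mm thick, lying on the table; origin under its middle, x along it.

How it is judged:
By the outcome, as a careful person would: the job done as asked, in the order asked, and still so for the second after the job is handed in, while the arm keeps its last pose, push and grip.
It also fails if it takes over 64 s, if anything falls off the work surface, if the arm or the gripper's body presses on something with over 40 N, if the wrist force passes 120 N, or if a joint passes its speed limit or range.

## Working session

There is one attempt and no reset: what is moved stays moved. The work goes in short steps, Python scripts to look and compute and a shell command to move; the robot and the scene stay as the last step left them, time stands still between calls to the robot, and variables do not carry over. Pictures are saved under pics/ and viewed, and the job is handed in when it is done.

```bash
mkdir -p pics; ls
python3 - <<'E'
from rig import state, read_camera, camera_info, hold_point_z
import cv2,numpy as np
np.set_printoptions(precision=4,suppress=True)
print(hold_point_z() if callable(hold_point_z) else hold_point_z)
s=state();print(s)
for n in ["side","top","wrist"]:
    p,d=read_camera(n); cv2.imwrite(f"pics/{n}0.png",p); np.save(f"pics/{n}0.npy",d)
    print(n,camera_info(n))
E
```

```text
pics
18.8
{'clock': 0.0, 'joint_positions': array([-1.1876,  0.1245,  1.6517, -0.    ,  1.3675, -0.0826]), 'dq': array([-0.0005,  0.0002,  0.0019, -0.    , -0.0004,  0.0002]), 'tau': array([ -0.0009, -41.76  , -35.9932,   0.0774,   0.0492,  -0.0002]), 'ee_pos': array([ 291.6463, -580.1804,  213.3789]), 'tool_rot': array([[ 0.8935,  0.4491, -0.0008],
       [ 0.4491, -0.8935,  0.0019],
       [ 0.0001, -0.0021, -1.    ]]), 'contact_force': array([ 0.1178, -0.139 ,  0.2964]), 'torque': array([0.0179, 0.0227, 0.0178]), 'width': 1.0002914293430578}
side {'mtx': array([[542.8778,   0.    , 318.4267],
       [  0.    , 542.8778, 234.9331],
       [  0.    ,   0.    ,   1.    ]]), 'cam_to_world': array([[   0.9999,    0.0057,   -0.0157,  540.0019],
       [  -0.0163,    0.5472,   -0.8368, -969.5565],
       [   0.0038,    0.837 ,    0.5473,  721.0341],
       [   0.    ,    0.    ,    0.    ,    1.    ]])}
top {'mtx': array([[468.0541,   0.    , 319.2601],
       [  0.    , 468.0541, 244.3949],
       [  0.    ,   0.    ,   1.    ]]), 'cam_to_world': array([[  -0.0248,    0.9828,   -0.1832,  384.669 ],
       [  -0.9997,   -0.0258,   -0.0033,   35.9028],
       [  -0.008 ,    0.1831,    0.9831, 1045.6767],
       [   0.    ,    0.    ,    0.    ,    1.    ]])}
wrist {'mtx': array([[388.9674,   0.    , 320.4099],
       [  0.    , 388.9674, 243.8186],
       [  0.    ,   0.    ,   1.    ]]), 'T_tool_cam': array([[  -0.0005,    0.9679,    0.2513,   70.5863],
       [   1.    ,    0.0004,    0.0005,    0.6926],
       [   0.0004,    0.2513,   -0.9679, -169.4215],
       [   0.    ,    0.    ,    0.    ,    1.    ]])}
```

View pics/top0.png

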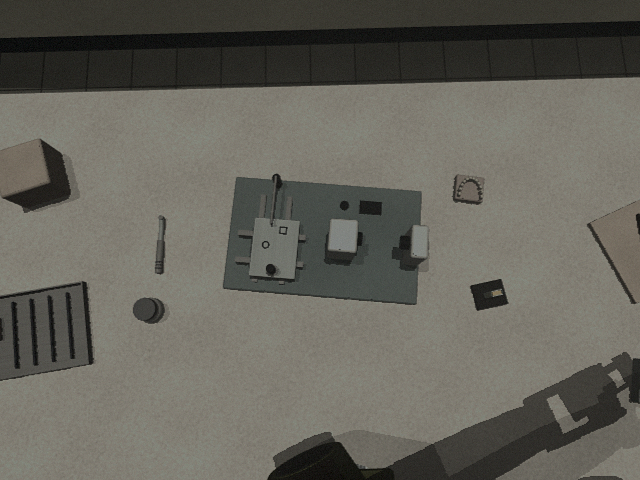

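View pics/side0.png

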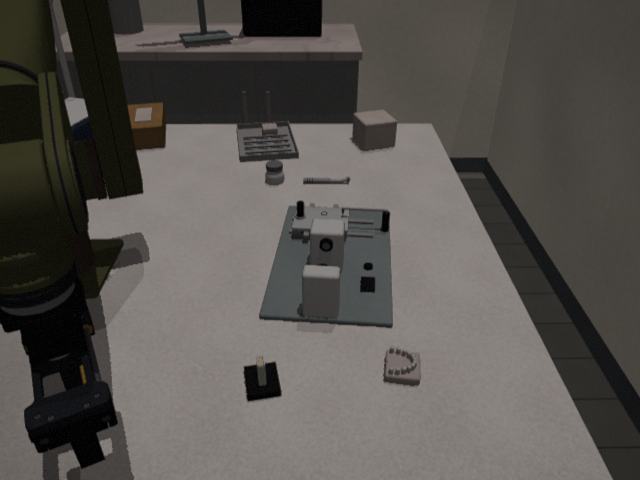

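View pics/wrist0.png

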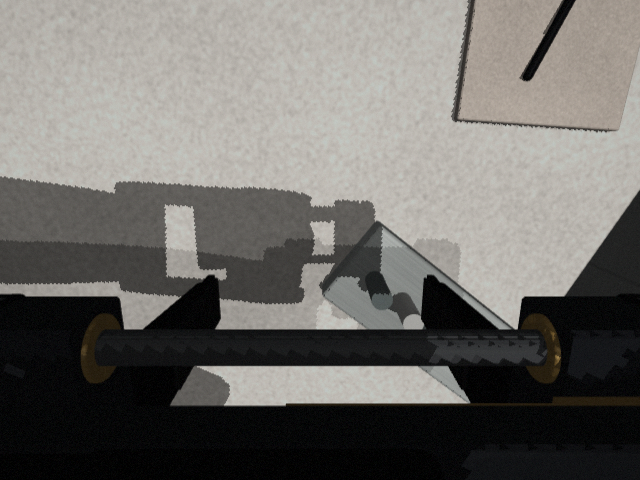

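```bash
cat > h.py <<'E'
import numpy as np,cv2
from rig import state, read_camera, camera_info, hold_point_z
np.set_printoptions(precision=2,suppress=True)
def T_of(name,s=None):
    ci=camera_info(name)
    if name!="wrist": return ci["mtx"],ci["cam_to_world"]
    T=np.eye(4);T[:3,:3]=s["tool_rot"];T[:3,3]=s["ee_pos"]
    return ci["mtx"],T@ci["T_tool_cam"]
def onz(K,T,px,z):
    px=np.atleast_2d(px).astype(float)
    v=np.c_[(px[:,0]-K[0,2])/K[0,0],-(px[:,1]-K[1,2])/K[1,1],-np.ones(len(px))]@T[:3,:3].T
    o=T[:3,3]; t=(z-o[2])/v[:,2]
    return o+v*t[:,None]
def bydepth(K,T,px,d):
    px=np.atleast_2d(px).astype(float); d=np.atleast_1d(d)
    v=np.c_[(px[:,0]-K[0,2])/K[0,0],-(px[:,1]-K[1,2])/K[1,1],-np.ones(len(px))]*d[:,None]
    return v@T[:3,:3].T+T[:3,3]
def proj(K,T,P):
    P=np.atleast_2d(P).astype(float); c=(P-T[:3,3])@T[:3,:3]
    return np.c_[K[0,0]*c[:,0]/-c[:,2]+K[0,2],K[1,1]*c[:,1]/c[:,2]+K[1,2]]
def snap(name,tag):
    s=state(); p,d=read_camera(name)
    cv2.imwrite(f"pics/{tag}.png",p); np.savez(f"pics/{tag}.npz",d=d,rot=s["tool_rot"],pos=s["ee_pos"])
    return s,p,d
def load(name,tag):
    z=np.load(f"pics/{tag}.npz"); K,T=T_of(name,dict(tool_rot=z["rot"],ee_pos=z["pos"]))
    return K,T,cv2.imread(f"pics/{tag}.png"),z["d"]
def crop(img,x0,y0,x1,y1,f,out):
    c=cv2.resize(img[y0:y1,x0:x1],None,fx=f,fy=f,interpolation=cv2.INTER_CUBIC); cv2.imwrite(f"pics/{out}.png",c)
E
python3 - <<'E'
from h import *
p=cv2.imread("pics/top0.png")
crop(p,215,165,435,315,3.6,"topc1"); crop(p,440,160,540,320,3.7,"topc2")
d=np.load("pics/top0.npy");K,T=T_of("top")
for px in [(300,400),(236,178),(340,230),(420,240),(275,235),(380,270),(469,195),(150,303),(550,150)]:
    print(px,bydepth(K,T,px,d[px[1],px[0]]))
E
```

```text
(300, 400) [[242.12  88.97   1.51]]
(236, 178) [[738.78 228.06  10.92]]
(340, 230) [[587.38  -3.98 112.27]]
(420, 240) [[ 562.57 -165.73  111.07]]
(275, 235) [[ 384.67   35.9  1045.68]]
(380, 270) [[516.2  -94.32  10.  ]]
(469, 195) [[ 680.93 -303.06   19.62]]
(150, 303) [[452.91 399.15  55.66]]
(550, 150) [[ 791.59 -509.33   -1.45]]
```

View pics/topc1.png

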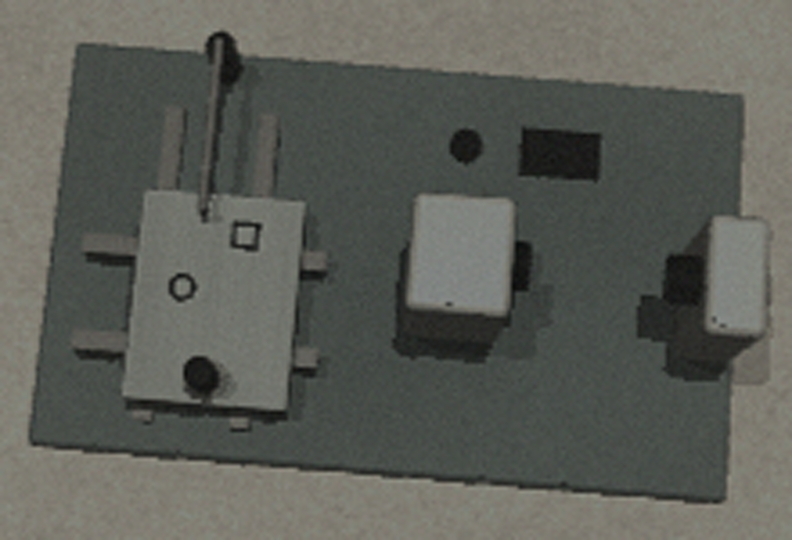

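View pics/topc2.png

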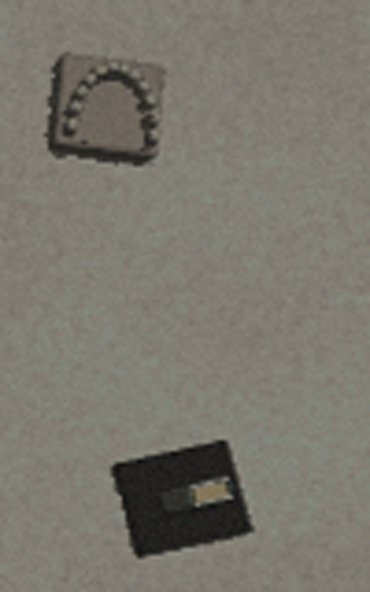

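Run:
```python
from h import *
K,T=T_of("top")
c=lambda a,f,o:np.array(a,float)/f+np.array(o)-0.5+0.5/f
o=(215,165)
B=onz(K,T,c([(77,43),(743,95),(724,501),(31,443)],3.6,o),12)
print("base",B); cen=B.mean(0);print(cen,[np.linalg.norm(B[i]-B[(i+1)%4]) for i in range(4)])
ey=(B[0]-B[1]+B[3]-B[2]); yaw1=np.arctan2(-ey[0],ey[1]); ex=(B[0]-B[3]+B[1]-B[2]); yaw2=np.arctan2(ex[1],ex[0]);print(np.degrees([yaw1,yaw2]))
S=onz(K,T,c([(181,287),(245,235)],3.6,o),45);print("marks",S)
print("knobtop",onz(K,T,c([(202,372)],3.6,o),85),"tip",onz(K,T,c([(204,215)],3.6,o),50))
print("towers lamp top",onz(K,T,c([(416,195),(514,201),(508,311),(408,305)],3.6,o),115),"det",onz(K,T,c([(714,215),(768,221),(764,333),(708,331)],3.6,o),115))
Q=onz(K,T,c([(113,464),(226,440),(253,533),(137,557)],3.7,(440,160)),14)
print("stand",Q,Q.mean(0),[np.linalg.norm(Q[i]-Q[(i+1)%4]) for i in range(4)])
d=Q[0]-Q[1]+Q[3]-Q[2];print("stand y yaw",np.degrees(np.arctan2(-d[0],d[1])))
d=Q[0]-Q[3]+Q[1]-Q[2];print("stand x yaw",np.degrees(np.arctan2(d[1],d[0])))
print("celltop",onz(K,T,c([(191,487),(229,481),(232,497),(194,502)],3.7,(440,160)),57))
```

```text
base [[ 741.83  227.83   12.  ]
 [ 695.54 -196.78   12.  ]
 [ 439.41 -168.68   12.  ]
 [ 485.51  254.12   12.  ]]
[590.57  29.12  12.  ] [np.float64(427.12518745044775), np.float64(257.66790430759215), np.float64(425.30149751468565), np.float64(257.6632484206664)]
[-6.22 -6.06]
marks [[574.36 157.54  45.  ]
 [605.51 118.49  45.  ]]
knobtop [[516.73 140.77  85.  ]] tip [[617.47 142.82  50.  ]]
towers lamp top [[610.71  15.39 115.  ]
 [605.73 -40.03 115.  ]
 [542.6  -34.16 115.  ]
 [547.48  21.72 115.  ]] det [[ 594.59 -152.68  115.  ]
 [ 590.31 -182.92  115.  ]
 [ 526.42 -176.38  115.  ]
 [ 528.36 -145.27  115.  ]]
stand [[ 477.27 -290.39   14.  ]
 [ 489.84 -358.75   14.  ]
 [ 434.47 -369.36   14.  ]
 [ 422.18 -299.9    14.  ]] [ 455.94 -329.6    14.  ] [np.float64(69.50071469617906), np.float64(56.37698544004469), np.float64(70.54361820307788), np.float64(55.90411403022743)]
stand y yaw 10.229634729205447
stand x yaw 10.32611240256971
celltop [[ 459.21 -319.91   57.  ]
 [ 462.06 -341.76   57.  ]
 [ 452.96 -342.59   57.  ]
 [ 450.69 -320.82   57.  ]]
```

```bash
cat >> h.py <<'E'
def plan(target,yaw_deg):
    """shift in tool axes (mm) and roll to reach world target with tool x at yaw"""
    s=state(); R=s["tool_rot"]; cur=np.degrees(np.arctan2(R[1,0],R[0,0]))
    sh=R.T@(np.array(target)-s["ee_pos"])
    roll=(cur-yaw_deg+180)%360-180
    print("t",s["clock"],"pos",s["ee_pos"],"yaw",cur,"F",s["contact_force"],"w",s["width"]*95.1,"j",s["joint_positions"])
    print("shift mm",sh,"roll",roll)
E
python3 - <<'E'
from h import *
plan((517,141,200),-6.15)
E
```

```text
t 0.15 pos [ 291.72 -580.29  213.66] yaw 26.690047359716438 F [ 1.45  0.2  -0.64] w 95.6037506032085 j [-1.19  0.12  1.65  0.    1.37 -0.08]
shift mm [ 525.25 -543.22   14.64] roll 32.840047359716436
```

```bash
python3 -m handwheel '[[0.06,[0.033,-0.034,0.0],4],[0.06,[0.066,-0.068,0.0],8],[0.06,[0.1,-0.103,0.0],12],[0.06,[0.133,-0.138,0.0],16],[0.06,[0.167,-0.172,0.0],20],[0.06,[0.2,-0.207,0.0],24],[0.06,[0.233,-0.242,0.0],28],[0.06,[0.267,-0.276,0.0],32.8]]'
python3 - <<'E'
from h import *
plan((517,141,200),-6.15)
E
```

```text
clock: 0.95
ee_pos: [406.4, -212.3, 214.5]
tool_rot: [[0.994, -0.11, 0.0], [-0.11, -0.994, -0.0], [0.0, -0.0, -1.0]]
contact_force: [0.9, -0.0, -0.1]
width: 0.629
t 0.95 pos [ 406.43 -212.29  214.45] yaw -6.329198839215406 F [ 0.93 -0.05 -0.06] w 59.82245246138054 j [-0.6  -0.32  2.06  0.    1.4   1.08]
shift mm [  70.95 -363.32   14.47] roll -0.17919883921541668
```

```bash
python3 -m handwheel '[[0.06,[0.01,-0.048,0.002],0],[0.06,[0.02,-0.096,0.004],0],[0.06,[0.03,-0.144,0.006],0],[0.06,[0.04,-0.192,0.008],0],[0.06,[0.05,-0.24,0.01],0],[0.06,[0.06,-0.288,0.012],0],[0.06,[0.069,-0.33,0.014],0],[0.06,[0.071,-0.363,0.014],0]]'; python3 -m handwheel '[[0.06,[0,0,0],0],[0.06,[0,0,0],0]]'
python3 - <<'E'
from h import *
plan((517,141,200),-6.15)
snap("wrist","w1");
E
```

```text
clock: 1.75
ee_pos: [515.8, 141.6, 199.9]
tool_rot: [[0.994, -0.105, -0.001], [-0.105, -0.994, 0.0], [-0.001, 0.0, -1.0]]
contact_force: [0.4, 0.4, -0.2]
width: 0.629
clock: 1.95
ee_pos: [515.4, 139.5, 200.2]
tool_rot: [[0.994, -0.105, -0.001], [-0.105, -0.994, -0.001], [-0.001, 0.001, -1.0]]
contact_force: [0.6, -0.5, -0.4]
width: 0.627
t 1.95 pos [515.41 139.48 200.2 ] yaw -6.01851244679162 F [ 0.57 -0.55 -0.4 ] w 59.59729756600893 j [ 0.16 -0.12  1.92 -0.    1.34  1.84]
shift mm [ 1.43 -1.68  0.19] roll 0.13148755320838745
```

View pics/w1.png

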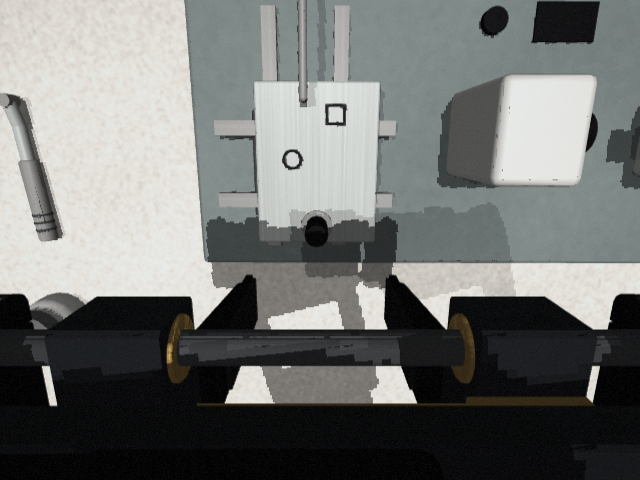

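Run:
```python
from h import *
K,T,p,d=load("wrist","w1")
crop(p,240,70,390,260,3.1,"w1c")
print(T)
a=np.radians(-6.1);R=np.array([[np.cos(a),-np.sin(a)],[np.sin(a),np.cos(a)]])
r=onz(K,T,(292,159),45)[0];s=onz(K,T,(336,114.5),45)[0];t=onz(K,T,(303,101),50)[0];k=onz(K,T,(316,233),85)[0]
print("ring",r,"sq",s,"tip",t,"knobtop",k)
print("in meter frame: sq-ring (35,-35)?",R.T@(s-r)[:2],"ring-knob(55,20)?",R.T@(r-k)[:2],"tip-ring",R.T@(t-r)[:2])
print("baseedge",onz(K,T,[(186,0),(206,262),(420,263)],12))
print("plate corners",onz(K,T,[(255,82),(379,82),(376,240)],45))
```

```text
[[ -0.11   0.96   0.25 586.08]
 [ -0.99  -0.1   -0.03 131.55]
 [  0.    -0.25   0.97 369.55]
 [  0.     0.     0.     1.  ]]
ring [575.42 155.98  45.  ] sq [606.01 116.99  45.  ] tip [618.3  141.69  50.  ] knobtop [520.93 141.77  85.  ]
in meter frame: sq-ring (35,-35)? [ 34.56 -35.52] ring-knob(55,20)? [52.67 19.92] tip-ring [44.16 -9.65]
baseedge [[709.43 228.82  12.  ]
 [486.91 252.69  12.  ]
 [464.22  48.06  12.  ]]
plate corners [[636.58 177.36  45.  ]
 [626.42  81.43  45.  ]
 [500.19  92.55  45.  ]]
```

View pics/w1c.png

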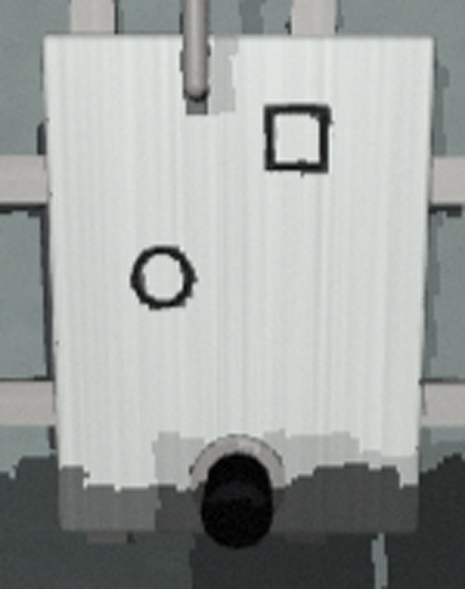

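Run:
```python
from h import *
plan((518.8,141.8,52),-6.1)
```

```text
t 2.0 pos [515.44 138.75 200.3 ] yaw -6.097521039582536 F [-0.05 -0.16  0.84] w 60.02609724217457 j [ 0.16 -0.12  1.92 -0.    1.34  1.84]
shift mm [  3.11  -3.49 148.29] roll 0.002478960417477083
```

```bash
python3 -m handwheel '[[0.06,[0.003,-0.003,0.04],0],[0.06,[0.003,-0.003,0.08],0],[0.06,[0.003,-0.003,0.115],0],[0.06,[0.003,-0.003,0.14],0],[0.06,[0.003,-0.003,0.148],0],[0.06,[0.003,-0.003,0.148],0]]'
python3 - <<'E'
from h import *
plan((518.8,141.8,52),-6.1)
s,p,d=snap("wrist","w2"); crop(p,170,0,470,240,2.6,"w2c")
E
```

```text
clock: 2.6
ee_pos: [518.2, 140.6, 51.7]
tool_rot: [[0.994, -0.108, -0.002], [-0.108, -0.994, -0.001], [-0.002, 0.001, -1.0]]
contact_force: [0.3, -0.4, 0.5]
width: 0.63
t 2.6 pos [518.16 140.57  51.66] yaw -6.2081783329622535 F [ 0.28 -0.39  0.53] w 59.92801970628787 j [ 0.16  0.04  2.03 -0.    1.07  1.84]
shift mm [ 0.5  -1.29 -0.35] roll -0.10817833296226809
```

View pics/w2.png

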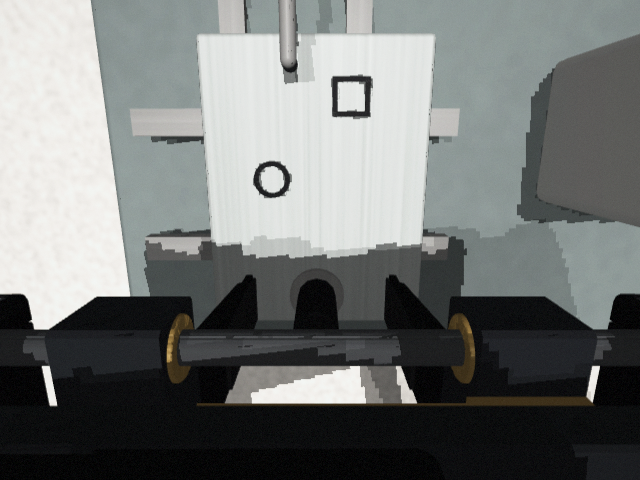

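```bash
python3 -m handwheel '[[0.0,[0,0,0],0],[0.0,[0,0,0],0],[0.0,[0,0,0],0],[0.0,[0,0,0],0],[0.0,[0,0,0],0],[0.0,[0,0,0],0]]' 20
python3 - <<'E'
from h import *
plan((518.8,141.8,52),-6.1)
s,p,d=snap("wrist","w3"); crop(p,190,20,460,220,2.9,"w3c")
E
```

```text
clock: 3.25
ee_pos: [519.1, 142.0, 52.8]
tool_rot: [[0.994, -0.106, 0.0], [-0.106, -0.994, 0.0], [0.0, -0.0, -1.0]]
contact_force: [-0.2, -1.6, 1.0]
width: 0.187
t 3.25 pos [519.08 141.97  52.77] yaw -6.108809092780075 F [-0.15 -1.62  0.96] w 17.739564577163467 j [0.17 0.04 2.03 0.   1.07 1.84]
shift mm [-0.26  0.2   0.77] roll -0.00880909278006925
```

View pics/w3c.png

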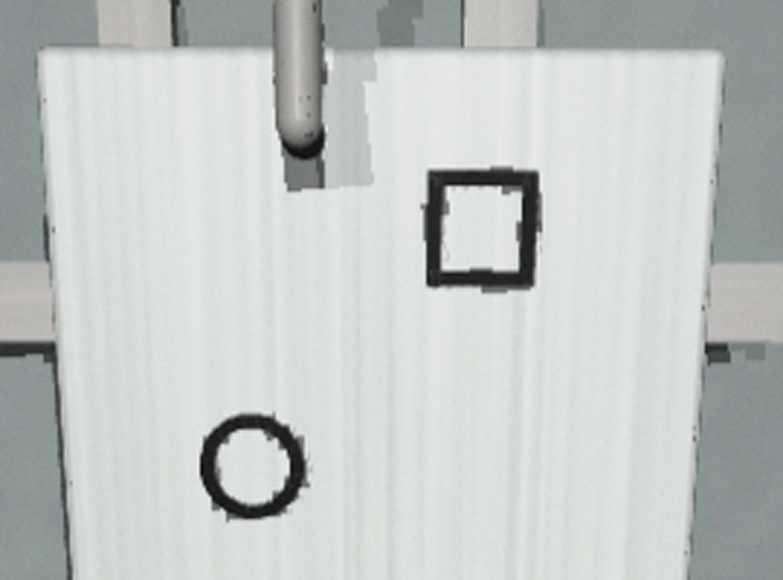

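Run:
```python
from h import *
K,T,p,d=load("wrist","w3")
crop(p,270,40,330,100,9,"w3d")
print(d[55:90,285:305:2].astype(int)[::2])
```

```text
[[140 139 140 139 139 139 140 140 163 162]
 [141 139 139 139 140 140 140 140 162 162]
 [140 140 139 139 140 139 140 139 163 162]
 [141 140 140 140 140 140 140 140 163 163]
 [141 140 140 139 140 140 140 142 144 164]
 [164 141 140 140 140 140 141 140 147 163]
 [164 143 142 140   0 142 140 142 149 164]
 [164 164 142 141 142 142 144 146 151 165]
 [164 163 148 145 144 145 146 150 165 164]
 [164 164 165 149 150 149 150 166 163 164]
 [165 165 164 165 165 165 164 164 165 166]
 [165 165 166 164 165 165 165 165 164 164]
 [165 165 166 166 166 165 165 164 165 165]
 [166 164 165 164 166 167 165 164 165 165]
 [165 165 166 166 165 165 166 166 166 165]
 [166 166 166 166 165 166 165 166 167 166]
 [165 165 166 165   0 166 167 165 166 166]
 [166 166 166 166 166 166 165 166 167 166]]
```

View pics/w3d.png

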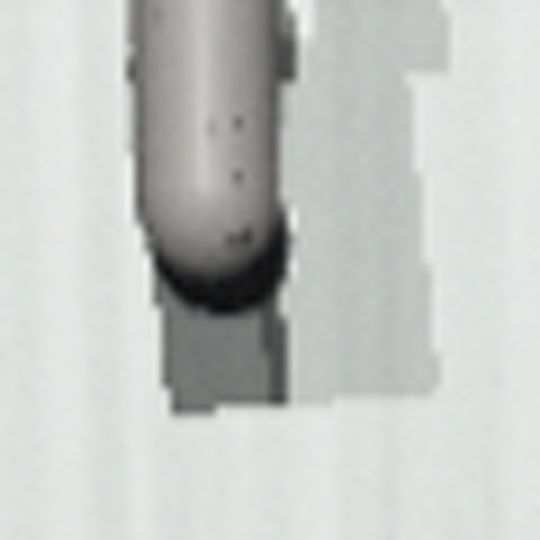

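Run:
```python
from h import *
K,T,p,d=load("wrist","w3")
a=np.radians(-6.1);R=np.array([[np.cos(a),-np.sin(a)],[np.sin(a),np.cos(a)]])
c=lambda x,y:(190+x/2.9-.33,20+y/2.9-.33)
r=onz(K,T,c(252,466),45)[0];s=onz(K,T,c(482,228),45)[0];b=onz(K,T,(293.2,62.0),68)[0]
print("ring",r,"sq",s,"barend",b)
print("sq-ring",R.T@(s-r)[:2],"tip-ring",R.T@(b-r)[:2],"tip-sq",R.T@(b-s)[:2])
print(bydepth(K,T,[(252,150),(330,120)],[d[150,252],d[120,330]]))
```

```text
ring [575.34 155.4   45.  ] sq [606.29 116.86  45.  ] barend [619.01 140.77  68.  ]
sq-ring [ 34.88 -35.04] tip-ring [44.98 -9.91] tip-sq [10.11 25.12]
[[589.72 164.65  43.69]
 [598.68 128.76  44.12]]
```

```bash
python3 -m handwheel '[[0.0,[0.007,0.0015,0],0],[0.0,[0.015,0.0033,0],0],[0.0,[0.023,0.005,0],0],[0.0,[0.031,0.007,0],0],[0.0,[0.039,0.0085,0],0],[0.0,[0.045,0.0099,0],0],[0.0,[0.045,0.0099,0],0],[0.0,[0.045,0.0099,0],0]]' 20
python3 - <<'E'
from h import *
plan((518.8,141.8,52),-6.1)
s,p,d=snap("wrist","w4"); crop(p,190,20,460,220,2.9,"w4c")
E
```

```text
clock: 4.1
ee_pos: [563.8, 126.6, 52.8]
tool_rot: [[0.994, -0.107, 0.002], [-0.107, -0.994, -0.001], [0.002, 0.0, -1.0]]
contact_force: [1.4, -0.7, 0.1]
width: 0.182
t 4.1 pos [563.75 126.65  52.77] yaw -6.122907178232914 F [ 1.42 -0.68  0.15] w 17.33862986855958 j [ 0.13  0.12  1.94 -0.    1.08  1.81]
shift mm [-46.32 -10.27   0.67] roll -0.022907178232912884
```

View pics/w4c.png

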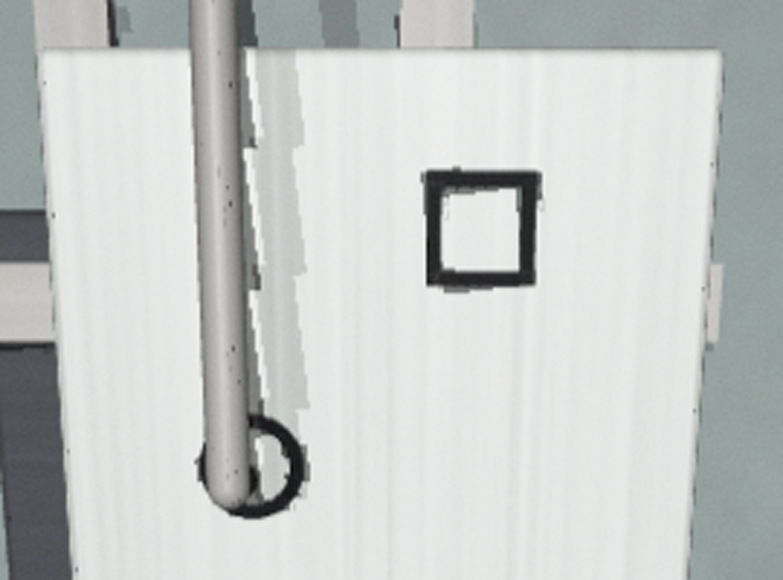

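Run:
```python
from h import *
K,T,p,d=load("wrist","w4")
crop(p,250,155,310,205,12,"w4d")
a=np.radians(-6.1);R=np.array([[np.cos(a),-np.sin(a)],[np.sin(a),np.cos(a)]])
c=lambda x,y:(190+x/2.9-.33,20+y/2.9-.33)
r=onz(K,T,c(252,466),45)[0];b=onz(K,T,c(229,488),68)[0]
print("tip-ring",R.T@(b-r)[:2], r,b)
print("expect tip px crop12 at ring centre", (proj(K,T,r+[0,0,5])-[250,155])*12, "ring",(proj(K,T,r)-[250,155])*12)
```

```text
tip-ring [-0.88  0.64] [620.02 140.07  45.  ] [619.21 140.8   68.  ]
expect tip px crop12 at ring centre [[303.86 316.83]] ring [[318.8  304.32]]
```

View pics/w4d.png

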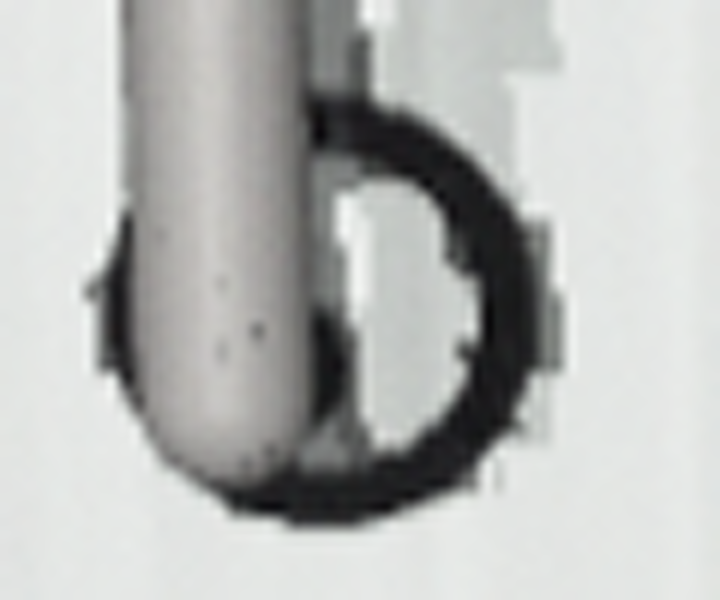

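```bash
python3 -m handwheel '[[0.0,[-0.0009,-0.0006,0],0],[0.0,[-0.0009,-0.0006,0],0],[0.0,[-0.0009,-0.0006,0],0]]' 20
python3 - <<'E'
from h import *
plan((518.8,141.8,52),-6.1)
s,p,d=snap("wrist","w5"); crop(p,250,155,310,205,12,"w5d")
E
```

```text
clock: 4.45
ee_pos: [561.9, 127.5, 52.8]
tool_rot: [[0.994, -0.106, 0.0], [-0.106, -0.994, -0.001], [0.001, 0.001, -1.0]]
contact_force: [2.0, -1.5, 1.5]
width: 0.185
t 4.45 pos [561.93 127.49  52.8 ] yaw -6.102452882894339 F [ 1.96 -1.53  1.45] w 17.609745573736607 j [ 0.13  0.12  1.94 -0.    1.08  1.81]
shift mm [-44.41  -9.65   0.77] roll -0.0024528828943459757
```

View pics/w5d.png

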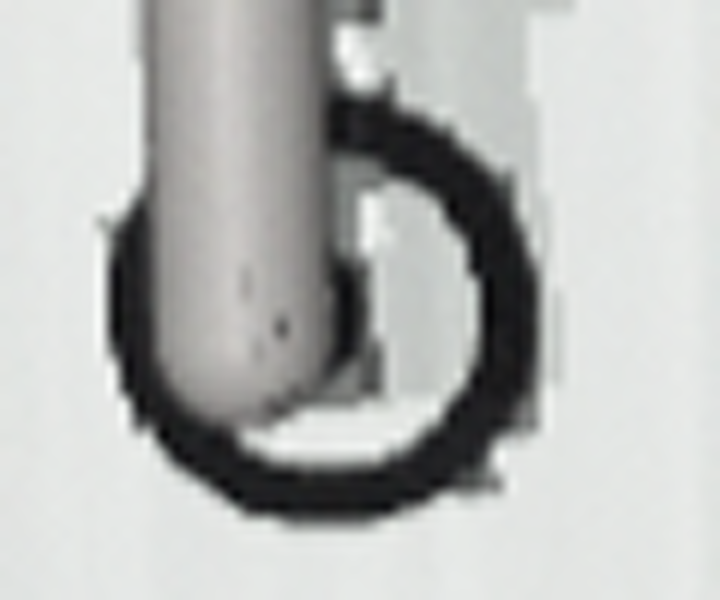

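Run:
```python
from h import *
K,T,p,d=load("wrist","w5")
a=np.radians(-6.1);R=np.array([[np.cos(a),-np.sin(a)],[np.sin(a),np.cos(a)]])
c=lambda x,y:(250+x/12-.46,155+y/12-.46)
r=onz(K,T,c(324,308),45)[0];b=onz(K,T,c(240,338),68)[0]
print("tip-ring",R.T@(b-r)[:2], r,b)
q=lambda P:(proj(K,T,P)-[249.54,154.54])*12
for z in (50,54,60,65,68): print(z,q(r+[0,0,z-45]))
```

```text
tip-ring [1.14 0.21] [618.25 140.92  45.  ] [619.41 141.01  68.  ]
50 [[309.09 320.68]]
54 [[296.53 331.36]]
60 [[276.57 348.34]]
65 [[258.8  363.45]]
68 [[247.6  372.98]]
```

```bash
python3 -m handwheel '[[0.0,[0.0011,-0.0002,0],0],[0.0,[0.0011,-0.0002,0],0],[0.0,[0.0011,-0.0002,0],0],[0.0,[0.0011,-0.0002,0],0],[0.0,[0.0011,-0.0002,0],0]]' 20
python3 - <<'E'
from h import *
plan((518.8,141.8,52),-6.1)
s,p,d=snap("wrist","w6"); crop(p,250,155,310,205,12,"w6d")
E
```

```text
clock: 5.0
ee_pos: [562.9, 128.0, 52.7]
tool_rot: [[0.994, -0.106, -0.0], [-0.106, -0.994, -0.0], [-0.0, 0.0, -1.0]]
contact_force: [-0.9, -1.1, 5.9]
width: 0.182
t 5.0 pos [562.9  127.99  52.75] yaw -6.106068803679068 F [-0.85 -1.09  5.87] w 17.286628479316633 j [0.13 0.12 1.94 0.   1.08 1.81]
shift mm [-45.32  -9.04   0.76] roll -0.0060688036790566
```

View pics/w6d.png

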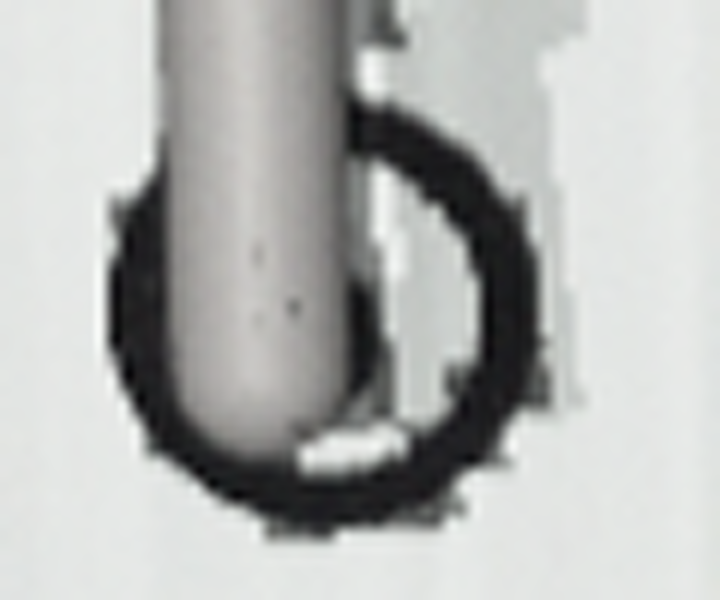

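```bash
python3 -m handwheel '[[0.0,[0,0,0],0],[0.0,[0,0,0],0],[0.0,[0,0,0],0],[0.0,[0,0,0],0],[0.0,[0,0,0],0],[0.0,[0,0,0],0],[0.0,[0,0,0],0],[0.0,[0,0,0],0]]' 20;python3 -m handwheel '[[0.0,[0,0,0],0],[0.0,[0,0,0],0],[0.0,[0,0,0],0],[0.0,[0,0,0],0],[0.0,[0,0,0],0]]' 20
python3 - <<'E'
from h import *
plan((518.8,141.8,52),-6.1)
s,p,d=snap("wrist","w7"); crop(p,250,155,310,205,12,"w7d")
E
```

```text
clock: 5.85
ee_pos: [563.1, 127.9, 52.7]
tool_rot: [[0.994, -0.106, 0.0], [-0.106, -0.994, 0.0], [0.0, -0.0, -1.0]]
contact_force: [-2.2, -1.9, 4.7]
width: 0.19
clock: 6.35
ee_pos: [563.0, 128.0, 52.7]
tool_rot: [[0.994, -0.106, 0.0], [-0.106, -0.994, 0.0], [0.0, -0.0, -1.0]]
contact_force: [-2.5, -1.6, 5.4]
width: 0.186
t 6.35 pos [563.05 127.96  52.73] yaw -6.1113698186484475 F [-2.47 -1.65  5.37] w 17.706609267564694 j [0.13 0.12 1.94 0.   1.08 1.81]
shift mm [-45.47  -9.05   0.73] roll -0.011369818648461205
```

View pics/w7d.png

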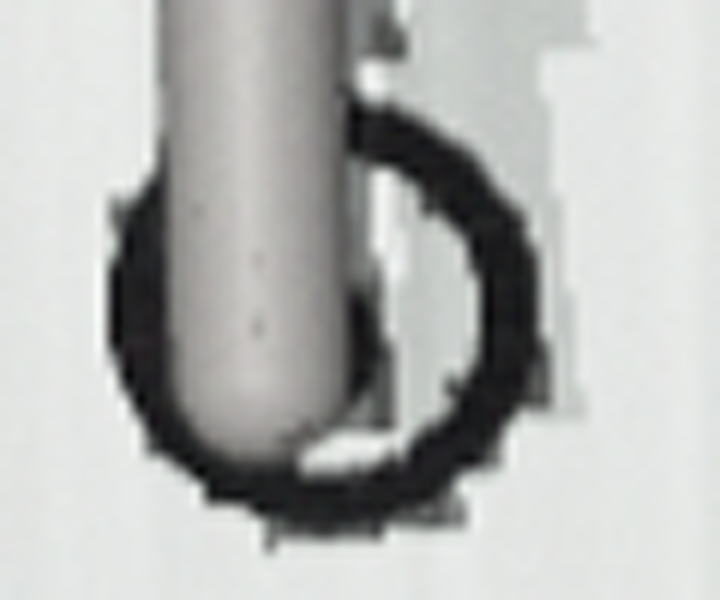

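```bash
python3 -m handwheel '[[0.0,[-0.006,-0.006,0],0],[0.0,[-0.014,-0.014,0],0],[0.0,[-0.022,-0.022,0],0],[0.0,[-0.029,-0.029,0],0],[0.0,[-0.035,-0.0349,0],0],[0.0,[-0.035,-0.0349,0],0],[0.0,[-0.035,-0.0349,0],0],[0.0,[-0.035,-0.0349,0],0]]' 20; python3 -m handwheel '[[0.0,[0,0,0],0],[0.0,[0,0,0],0]]'
python3 - <<'E'
from h import *
plan((518.8,141.8,52),-6.1)
s,p,d=snap("wrist","w8"); crop(p,325,75,385,125,12,"w8d")
K,T,p,d=load("wrist","w8")
print(((proj(K,T,onz(K,T,(189.67+482/2.9,19.67+228/2.9),45)+[[0,0,23]]))-[324.54,74.54])*12, ((189.67+482/2.9-324.54)*12,(19.67+228/2.9-74.54)*12))
E
```

```text
clock: 7.2
ee_pos: [531.6, 167.0, 52.7]
tool_rot: [[0.994, -0.106, -0.001], [-0.106, -0.994, 0.001], [-0.001, -0.001, -1.0]]
contact_force: [-2.3, 2.3, 5.3]
width: 0.185
clock: 7.4
ee_pos: [532.0, 166.5, 52.7]
tool_rot: [[0.994, -0.107, -0.0], [-0.107, -0.994, 0.0], [-0.0, -0.0, -1.0]]
contact_force: [-2.4, 2.8, 4.6]
width: 0.186
t 7.4 pos [531.98 166.45  52.74] yaw -6.133245864683829 F [-2.39  2.78  4.58] w 17.704899752287123 j [0.21 0.08 1.99 0.   1.07 1.88]
shift mm [-10.47  25.92   0.73] roll -0.033245864683834725
[[440.76 203.19]] (376.0427586206895, 285.0082758620689)
```

View pics/w8d.png

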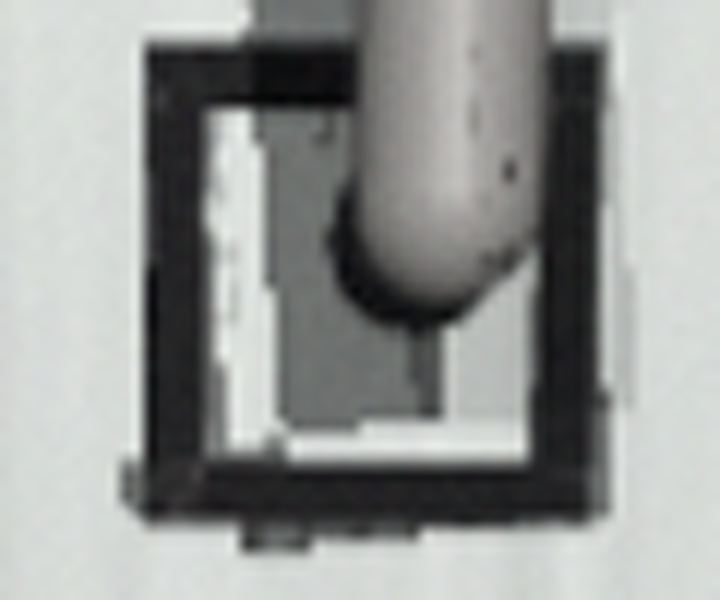

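```bash
python3 -m handwheel '[[0.0,[0,0.0003,0],0],[0.0,[0,0.0003,0],0],[0.0,[0,0.0003,0],0],[0.0,[0,0.0003,0],0],[0.0,[0,0.0003,0],0],[0.0,[0,0.0003,0],0],[0.0,[0,0.0003,0],0],[0.0,[0,0.0003,0],0]]' 20; python3 -m handwheel '[[0.0,[0,0,0],0],[0.0,[0,0,0],0],[0.0,[0,0,0],0],[0.0,[0,0,0],0],[0.0,[0,0,0],0],[0.0,[0,0,0],0],[0.0,[0,0,0],0]]'
python3 - <<'E'
from h import *
plan((518.8,141.8,52),-6.1)
s,p,d=snap("wrist","w9"); crop(p,325,75,385,125,12,"w9d")
E
```

```text
clock: 8.25
ee_pos: [532.0, 166.0, 52.7]
tool_rot: [[0.994, -0.107, -0.0], [-0.107, -0.994, 0.0], [-0.0, -0.0, -1.0]]
contact_force: [-1.3, 2.0, 6.2]
width: 0.186
clock: 8.95
ee_pos: [532.0, 166.0, 52.7]
tool_rot: [[0.994, -0.107, -0.0], [-0.107, -0.994, 0.0], [-0.0, -0.0, -1.0]]
contact_force: [-1.7, 2.9, 5.2]
width: 0.185
t 8.95 pos [531.99 166.05  52.73] yaw -6.141617679327817 F [-1.7   2.91  5.22] w 17.636783801041137 j [0.21 0.08 1.99 0.   1.07 1.88]
shift mm [-10.52  25.52   0.72] roll -0.04161767932782823
```

View pics/w9d.png

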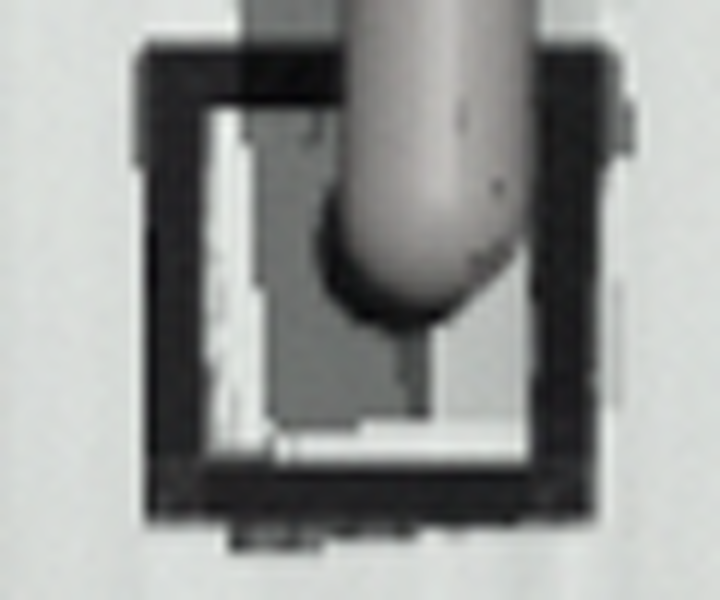

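```bash
python3 -m handwheel '[[0.03,[0,0,0],0],[0.03,[0,0,0],0],[0.05,[0,0,0],0],[0.05,[0,0,0],0],[0.05,[0,0,-0.03],0],[0.05,[0,0,-0.06],0],[0.05,[0,0,-0.09],0],[0.05,[0,0,-0.09],0]]'; python3 -m handwheel '[[0.05,[0,0,0],0]]'
python3 - <<'E'
from h import *
plan((518.8,141.8,52),-6.1)
s,p,d=snap("wrist","w10"); crop(p,250,40,450,240,3,"w10c")
E
```

```text
clock: 9.8
ee_pos: [535.1, 166.7, 147.9]
tool_rot: [[0.994, -0.106, 0.009], [-0.106, -0.994, 0.002], [0.009, -0.003, -1.0]]
contact_force: [0.4, 0.2, -0.3]
width: 0.525
clock: 9.9
ee_pos: [532.2, 166.1, 143.0]
tool_rot: [[0.994, -0.107, 0.001], [-0.107, -0.994, 0.0], [0.001, -0.0, -1.0]]
contact_force: [0.4, 0.1, -0.3]
width: 0.526
t 9.9 pos [532.21 166.06 143.02] yaw -6.1147485930548955 F [ 0.45  0.14 -0.32] w 50.02773627704045 j [ 0.21 -0.02  1.93 -0.    1.24  1.88]
shift mm [-10.86  25.57  91.  ] roll -0.014748593054889625
```

View pics/w10c.png

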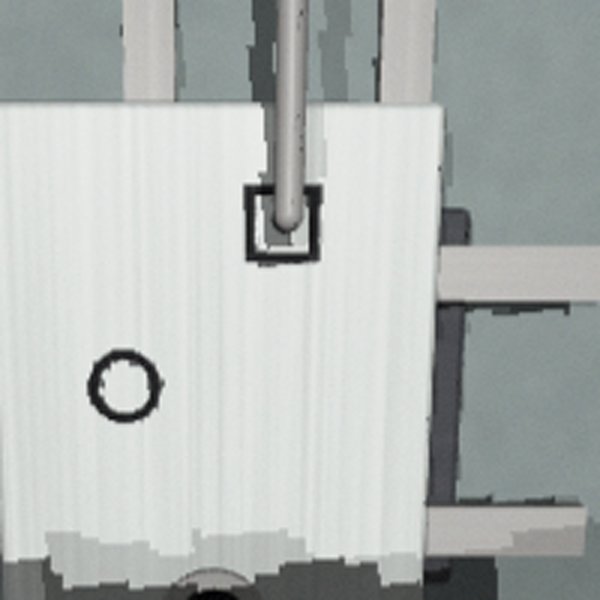

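Run:
```python
from h import *
K,T,p,d=load("wrist","w10")
crop(p,325,90,365,130,15,"w10d")
c=lambda x,y:(250+x/3-.33,40+y/3-.33)
s=onz(K,T,c(283,224),45)[0]
q=(proj(K,T,s+[0,0,23])-[324.53,89.53])*15; print(s,q,(proj(K,T,s)-[324.53,89.53])*15)
# light path: relative to tip estimates
tip=np.array([619.3,141.0]); a=np.radians(-6.13);R=np.array([[np.cos(a),-np.sin(a)],[np.sin(a),np.cos(a)]])
B=onz(*T_of("top"),np.array([(77,43),(743,95),(724,501),(31,443)])/3.6+np.array((215,165))-.36,12)
org=B.mean(0)[:2]-R@[10,0]; print("org",org,"tip in meter",R.T@(tip-org))
for y in (-118,): print("lp",org+R@[0,y])
K,T=T_of("top")
# noses mid: lamp nose front edge and det nose
print(plan((461,-330,200),10.3-0))
```

```text
[619.04 140.84  45.  ] [[325.49 330.59]] [[292.1 372.1]]
org [580.63  30.19] tip in meter [ 26.62 114.31]
lp [568.03 -87.14]
t 9.95 pos [531.3  165.87 141.6 ] yaw -6.116098317600841 F [-0.1   0.42 -0.59] w 50.00827525572589 j [ 0.21 -0.02  1.93 -0.    1.24  1.88]
shift mm [-17.14 500.56 -58.12] roll -16.41609831760084
None
```

View pics/w10d.png

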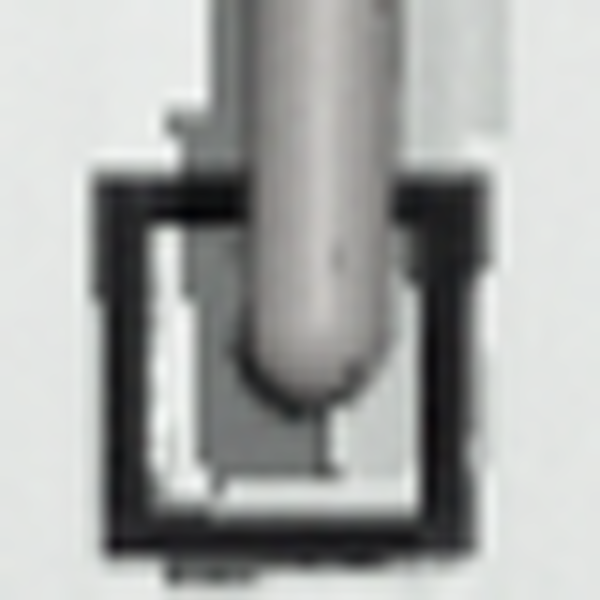

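```bash
python3 - <<'E'
from h import *
plan((505,-85,210),-6.1)
E
python3 -m handwheel '[[0.06,[0,0,-0.04],0],[0.06,[0,0.03,-0.066],0],[0.06,[0,0.08,-0.066],0],[0.06,[0,0.13,-0.066],0],[0.06,[0,0.18,-0.066],0],[0.06,[0,0.23,-0.066],0],[0.06,[0,0.246,-0.066],0],[0.06,[0,0.246,-0.066],0]]'; python3 -m handwheel '[[0.06,[0,0,0],0],[0.06,[0,0,0],0]]'
python3 - <<'E'
from h import *
plan((505,-85,210),-6.1)
s,p,d=snap("wrist","w11")
E
```

```text
t 9.95 pos [531.3  165.87 141.6 ] yaw -6.116098317600841 F [-0.1   0.42 -0.59] w 50.00827525572589 j [ 0.21 -0.02  1.93 -0.    1.24  1.88]
shift mm [  0.49 252.28 -68.27] roll -0.0160983176008358
clock: 10.75
ee_pos: [504.3, -80.4, 206.3]
tool_rot: [[0.994, -0.111, -0.004], [-0.111, -0.994, 0.001], [-0.004, -0.0, -1.0]]
contact_force: [0.5, 0.8, 0.4]
width: 0.631
clock: 10.95
ee_pos: [505.4, -77.4, 207.6]
tool_rot: [[0.994, -0.105, -0.002], [-0.105, -0.994, 0.001], [-0.002, -0.001, -1.0]]
contact_force: [0.1, -0.9, 0.8]
width: 0.628
t 10.95 pos [505.42 -77.42 207.59] yaw -6.0379391369719695 F [ 0.06 -0.94  0.76] w 59.69143580779919 j [-0.26 -0.18  1.96  0.    1.36  1.42]
shift mm [ 0.38  7.58 -2.41] roll 0.06206086302802305
```

View pics/w11.png

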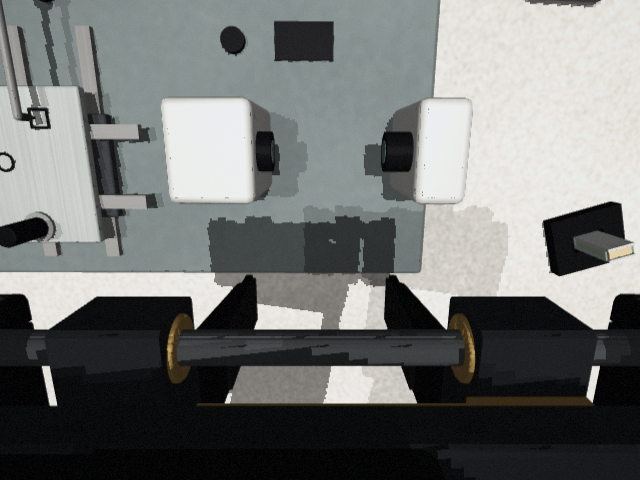

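Run:
```python
from h import *
K,T,p,d=load("wrist","w11")
crop(p,240,90,480,210,3.3,"w11c"); crop(p,530,190,640,280,7,"w11d")
```

```text
(no output)
```

View pics/w11c.png

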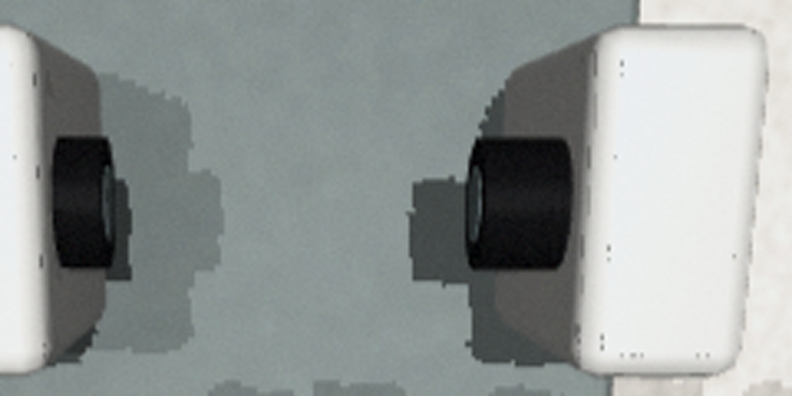

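View pics/w11d.png

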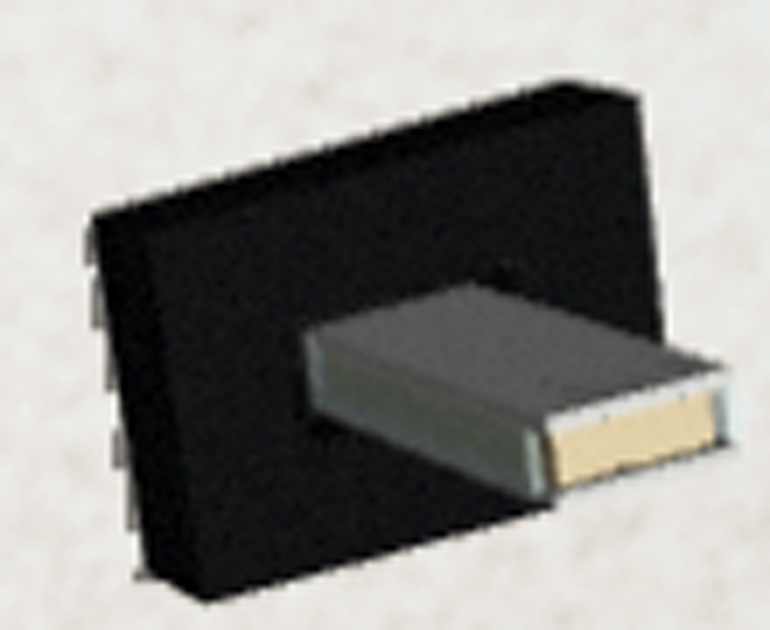

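Run:
```python
from h import *
K,T,p,d=load("wrist","w11")
c=lambda a,f,o:np.array(a,float)/f+np.array(o)-.5+.5/f
N=onz(K,T,c([(109,204),(475,204)],3.3,(240,90)),90);print("noses",N,np.linalg.norm(N[0]-N[1]),"mid",N.mean(0), "dir", np.degrees(np.arctan2(-(N[0]-N[1])[0],(N[0]-N[1])[1])))
D=onz(K,T,c([(605,30),(765,35),(738,372),(582,372)],3.3,(240,90)),115);print("det top",D.mean(0))
L=onz(K,T,[(164,99),(250,99),(252,201),(169,201)],115);print("lamp top",L,L.mean(0))
Q=onz(K,T,c([(546,418),(728,370),(733,443),(546,498)],7,(530,190)),56);print("cell top",Q,Q.mean(0))
print([np.linalg.norm(Q[i]-Q[(i+1)%4]) for i in range(4)])
e=Q[0]-Q[1]+Q[3]-Q[2];print("yaw",np.degrees(np.arctan2(-e[0],e[1])))
S=onz(K,T,c([(150,235),(640,97),(205,600)],7,(530,190)),14);print("stand",S,"yaw",np.degrees(np.arctan2(-(S[0]-S[1])[0],(S[0]-S[1])[1])))
print("stand centre",(S[1]+S[2])/2)
```

```text
noses [[ 573.3   -50.47   90.  ]
 [ 564.89 -129.63   90.  ]] 79.60793833792356 mid [569.09 -90.05  90.  ] dir -6.063630888435379
det top [ 561.01 -164.67  115.  ]
lamp top [[612.95  10.63 115.  ]
 [607.17 -43.64 115.  ]
 [542.7  -35.16 115.  ]
 [548.63  20.72 115.  ]] [577.86 -11.86 115.  ]
cell top [[ 462.02 -320.     56.  ]
 [ 465.83 -341.5    56.  ]
 [ 456.39 -343.     56.  ]
 [ 451.65 -320.82   56.  ]] [ 458.97 -331.33   56.  ]
[np.float64(21.834584379574896), np.float64(9.561100296897173), np.float64(22.682603155818644), np.float64(10.394832503829102)]
yaw 11.0682140006551
stand [[ 478.87 -295.2    14.  ]
 [ 491.   -359.62   14.  ]
 [ 425.18 -305.16   14.  ]] yaw 10.663552815402534
stand centre [ 458.09 -332.39   14.  ]
```

Run:
```python
from h import *
plan((468,-381,190),100.6)
```

```text
t 11.0 pos [505.6  -77.28 207.93] yaw -6.009722030830356 F [ 0.11  0.05 -0.25] w 60.04795657582032 j [-0.26 -0.18  1.96  0.    1.36  1.42]
shift mm [ -5.57 306.    17.8 ] roll -106.60972203083035
```

```bash
python3 -m handwheel '[[0.06,[0,0.03,0],-8.2],[0.06,[0,0.07,0.002],-16.4],[0.06,[-0.001,0.11,0.005],-24.6],[0.06,[-0.002,0.15,0.008],-32.8],[0.06,[-0.003,0.19,0.011],-41],[0.06,[-0.004,0.23,0.014],-49.2],[0.06,[-0.005,0.27,0.016],-57.4],[0.06,[-0.0056,0.306,0.018],-65.6]]'; python3 -m handwheel '[[0.06,[0,0,0],-8.2],[0.06,[0,0,0],-16.4],[0.06,[0,0,0],-24.6],[0.06,[0,0,0],-32.8],[0.06,[0,0,0],-41],[0.06,[0,0,0],-41],[0.06,[0,0,0],-41]]';python3 - <<'E'
from h import *
plan((468,-381,190),100.6)
s,p,d=snap("wrist","w12")
E
```

```text
clock: 11.8
ee_pos: [468.0, -382.8, 190.3]
tool_rot: [[0.501, 0.865, -0.0], [0.865, -0.501, 0.0], [0.0, -0.0, -1.0]]
contact_force: [0.7, -0.6, -0.6]
width: 0.631
clock: 12.5
ee_pos: [468.2, -381.4, 190.5]
tool_rot: [[-0.181, 0.984, -0.0], [0.984, 0.181, 0.0], [0.0, -0.0, -1.0]]
contact_force: [-0.2, -0.1, -0.7]
width: 0.633
t 12.5 pos [ 468.19 -381.37  190.5 ] yaw 100.40241769966246 F [-0.17 -0.11 -0.67] w 60.23792652414406 j [-0.77  0.04  1.78  0.    1.32 -0.95]
shift mm [ 0.4  -0.12  0.5 ] roll -0.19758230033752966
```

View pics/w12.png

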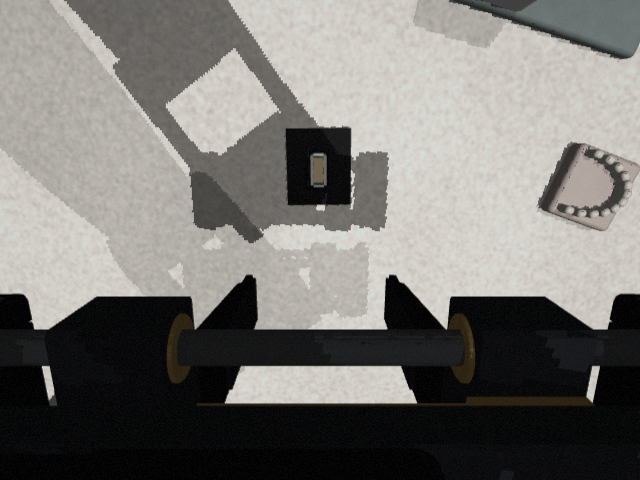

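Run:
```python
from h import *
K,T,p,d=load("wrist","w12")
crop(p,275,115,365,215,6,"w12c")
```

```text
(no output)
```

View pics/w12c.png

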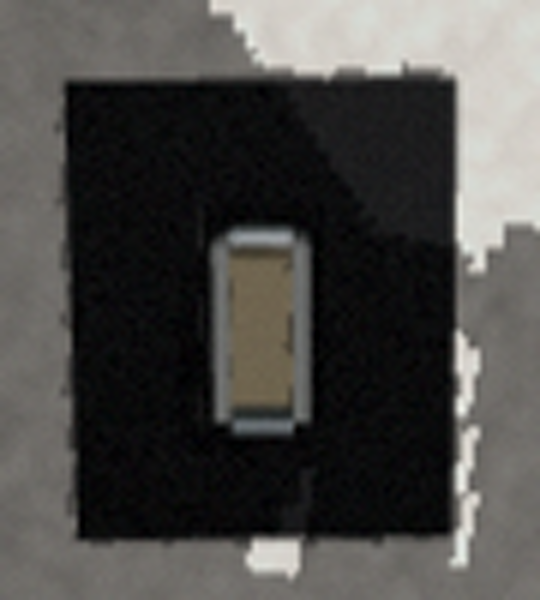

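Run:
```python
from h import *
K,T,p,d=load("wrist","w12")
c=lambda a:np.array(a,float)/6+np.array((275,115))-.42
Q=onz(K,T,c([(212,240),(311,240),(311,423),(215,423)]),56);print(Q.mean(0),[np.linalg.norm(Q[i]-Q[(i+1)%4]) for i in range(4)])
C=onz(K,T,c([(262,333)]),56)[0];print("cell",C)
S=onz(K,T,c([(67,83),(455,78),(452,535),(80,538)]),14);print("stand",S.mean(0),[np.linalg.norm(S[i]-S[(i+1)%4]) for i in range(4)])
ang=lambda v:np.degrees(np.arctan2(v[1],v[0]))
print("yaws",ang(S[1]-S[0]),ang(S[2]-S[3]),ang(S[0]-S[3])-90,ang(S[1]-S[2])-90)
plan((C[0],C[1],120),100.5)
```

```text
[ 457.89 -332.68   56.  ] [np.float64(12.571510883777158), np.float64(23.10271329250901), np.float64(12.429146313051842), np.float64(23.103346118796217)]
cell [ 457.87 -332.76   56.  ]
stand [ 457.89 -332.83   14.  ] [np.float64(55.16108040143903), np.float64(65.3578453435842), np.float64(55.49428157476211), np.float64(65.11925958596531)]
yaws 11.083940166097605 10.836781973063985 10.79971360046217 11.092399597020545
t 12.55 pos [ 468.05 -381.54  190.53] yaw 100.41080296735758 F [-0.55  0.03  0.01] w 60.14117997571999 j [-0.77  0.04  1.78  0.    1.32 -0.95]
shift mm [49.79 -1.19 70.54] roll -0.08919703264240297
```

```bash
python3 -m handwheel '[[0.06,[0.025,-0.001,0.03],-0.5],[0.06,[0.0498,-0.0012,0.07],-0.5],[0.06,[0.0498,-0.0012,0.1],-0.5],[0.06,[0.0498,-0.0012,0.12],-0.5],[0.06,[0.0498,-0.0012,0.12],-0.5],[0.06,[0.0498,-0.0012,0.12],-0.5]]'
python3 - <<'E'
from h import *
plan((457.9,-332.8,19.5),100.9)
s,p,d=snap("wrist","w13")
E
```

```text
clock: 13.15
ee_pos: [457.6, -333.5, 71.0]
tool_rot: [[-0.19, 0.982, -0.0], [0.982, 0.19, 0.0], [0.0, -0.0, -1.0]]
contact_force: [0.2, 0.1, 1.2]
width: 0.631
t 13.15 pos [ 457.57 -333.46   70.99] yaw 100.94483434731467 F [0.17 0.1  1.15] w 60.049888113584274 j [-0.72  0.07  1.96  0.    1.11 -0.92]
shift mm [ 0.58  0.45 51.49] roll 0.04483434731466218
```

View pics/w13.png

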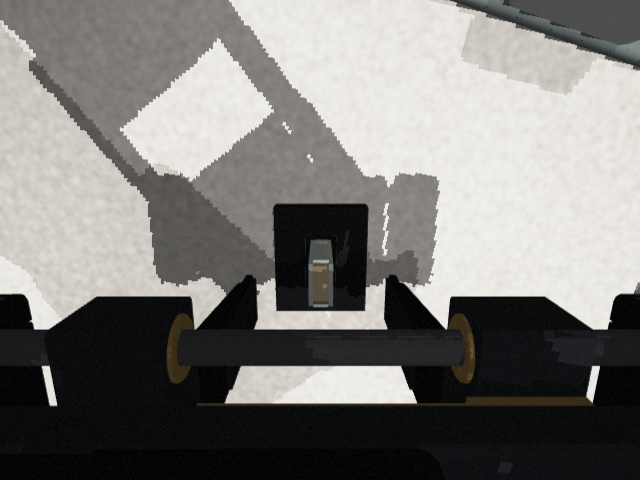

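Run:
```python
from h import *
K,T,p,d=load("wrist","w13")
crop(p,260,190,380,320,5,"w13c")
print(onz(K,T,(321,283.5),56), onz(K,T,[(321,262),(321,306)],56))
```

```text
[[ 457.8  -331.96   56.  ]] [[ 455.66 -320.85   56.  ]
 [ 460.12 -343.94   56.  ]]
```

View pics/w13c.png

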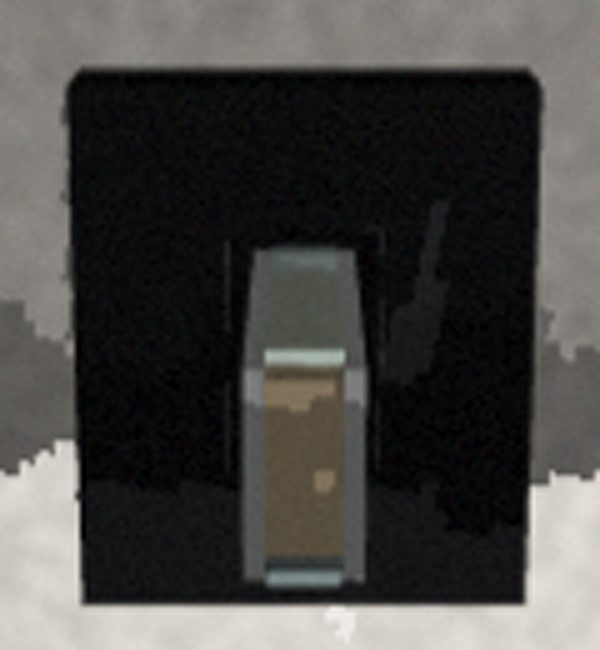

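```bash
python3 -m handwheel '[[0.06,[0.001,0.0003,0.012],0],[0.06,[0.001,0.0003,0.03],0],[0.06,[0.001,0.0003,0.044],0],[0.06,[0.001,0.0003,0.0512],0],[0.06,[0.001,0.0003,0.0512],0],[0.06,[0.001,0.0003,0.0512],0]]'
python3 - <<'E'
from h import *
plan((457.9,-332.4,19.5),100.9)
s,p,d=snap("wrist","w14")
crop(p,200,180,440,340,3.3,"w14c")
E
```

```text
clock: 13.8
ee_pos: [457.7, -332.6, 19.7]
tool_rot: [[-0.19, 0.982, 0.0], [0.982, 0.19, -0.0], [-0.0, 0.0, -1.0]]
contact_force: [0.2, -0.4, 0.3]
width: 0.631
t 13.8 pos [ 457.66 -332.64   19.72] yaw 100.98149994127343 F [ 0.24 -0.45  0.3 ] w 59.98748803387342 j [-0.72  0.14  1.98  0.    1.02 -0.92]
shift mm [0.19 0.28 0.22] roll 0.08149994127342097
```

View pics/w14c.png

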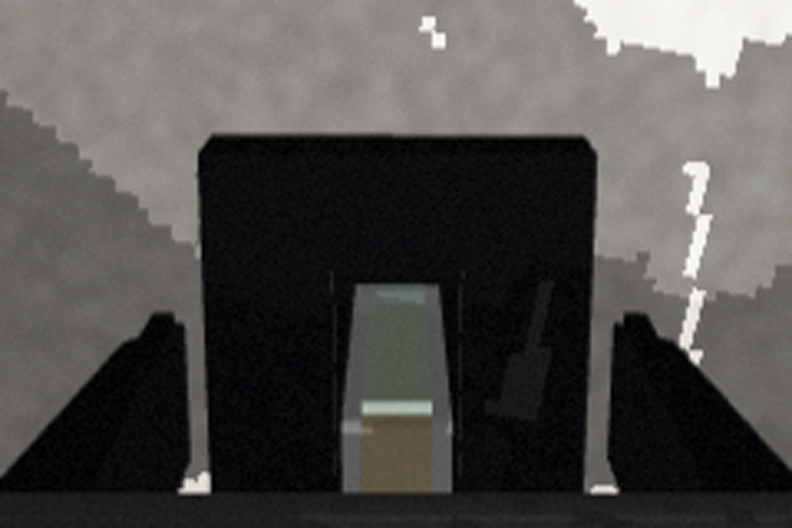

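```bash
python3 -m handwheel '[[0.0,[0,0,0],0],[0.0,[0,0,0],0],[0.0,[0,0,0],0],[0.0,[0,0,0],0],[0.0,[0,0,0],0],[0.0,[0,0,0],0],[0.0,[0,0,0],0],[0.0,[0,0,0],0]]' 12; python3 -m handwheel '[[0.0,[0,0,-0.008],0],[0.0,[0,0,-0.02],0],[0.0,[0,0,-0.04],0],[0.0,[0,0,-0.07],0],[0.0,[0,0,-0.1],0],[0.0,[0,0,-0.13],0],[0.0,[0,0,-0.13],0]]'
python3 - <<'E'
from h import *
plan((569,-90,175),83.9)
s,p,d=snap("wrist","w15")
E
```

```text
clock: 14.65
ee_pos: [457.4, -332.4, 19.4]
tool_rot: [[-0.191, 0.982, -0.0], [0.982, 0.191, 0.0], [0.0, -0.0, -1.0]]
contact_force: [0.0, -0.7, 0.3]
width: 0.136
clock: 15.35
ee_pos: [460.2, -334.8, 156.5]
tool_rot: [[-0.191, 0.982, 0.009], [0.982, 0.191, -0.008], [-0.009, 0.007, -1.0]]
contact_force: [0.5, -1.3, 0.9]
width: 0.128
t 15.35 pos [ 460.17 -334.81  156.48] yaw 100.98713265241467 F [ 0.49 -1.27  0.87] w 12.214991620743035 j [-0.72 -0.02  1.9  -0.    1.25 -0.92]
shift mm [219.41 153.63 -19.43] roll 17.087132652414653
```

View pics/w15.png

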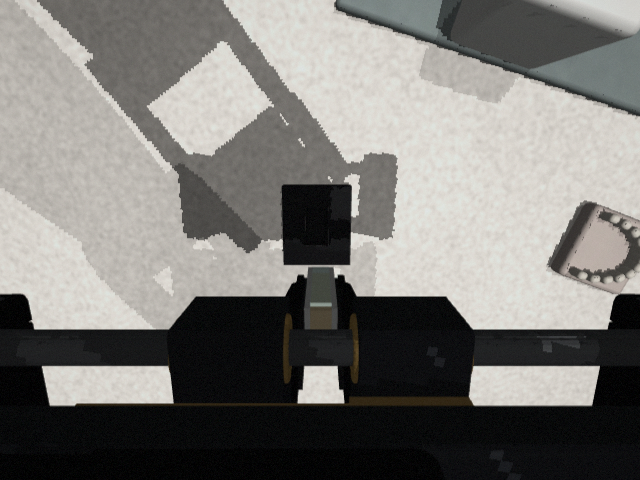

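```bash
python3 -m handwheel '[[0.0,[0,0,-0.02],0],[0.0,[0,0,-0.02],0]]'
python3 - <<'E'
from h import *
plan((569.1,-90,170),83.9)
E
```

```text
clock: 15.6
ee_pos: [458.1, -333.0, 171.0]
tool_rot: [[-0.191, 0.982, 0.002], [0.982, 0.191, -0.002], [-0.002, 0.002, -1.0]]
contact_force: [0.6, -0.4, 0.3]
width: 0.131
t 15.6 pos [ 458.06 -332.96  170.96] yaw 100.98741441009747 F [ 0.63 -0.4   0.3 ] w 12.48620014383912 j [-0.72 -0.03  1.89  0.    1.28 -0.92]
shift mm [217.35 155.31   0.74] roll 17.087414410097466
```

```bash
python3 -m handwheel '[[0.0,[0.016,0.011,0],1],[0.0,[0.045,0.032,0],4],[0.0,[0.078,0.056,0],7],[0.0,[0.112,0.08,0],10],[0.0,[0.146,0.104,0],13],[0.0,[0.18,0.128,0],15],[0.0,[0.206,0.147,0],17.1],[0.0,[0.2173,0.1553,0],17.1]]'; python3 -m handwheel '[[0.0,[0,0,0],0],[0.0,[0,0,0],0],[0.0,[0,0,0],0]]'
python3 - <<'E'
from h import *
plan((569.1,-90,78.4),83.9)
s,p,d=snap("wrist","w16")
E
```

```text
clock: 16.4
ee_pos: [568.4, -86.9, 167.7]
tool_rot: [[0.104, 0.995, -0.002], [0.995, -0.104, 0.001], [0.001, -0.002, -1.0]]
contact_force: [-0.2, -1.0, -0.1]
width: 0.131
clock: 16.7
ee_pos: [567.9, -90.7, 169.0]
tool_rot: [[0.108, 0.994, -0.001], [0.994, -0.108, -0.0], [-0.0, -0.001, -1.0]]
contact_force: [-0.6, -0.2, -0.8]
width: 0.13
t 16.7 pos [567.9  -90.73 169.04] yaw 83.81486918079412 F [-0.64 -0.18 -0.77] w 12.319228332202686 j [-0.25 -0.01  1.87 -0.    1.28 -0.14]
shift mm [ 0.88  1.17 90.64] roll -0.08513081920588661
```

View pics/w16.png

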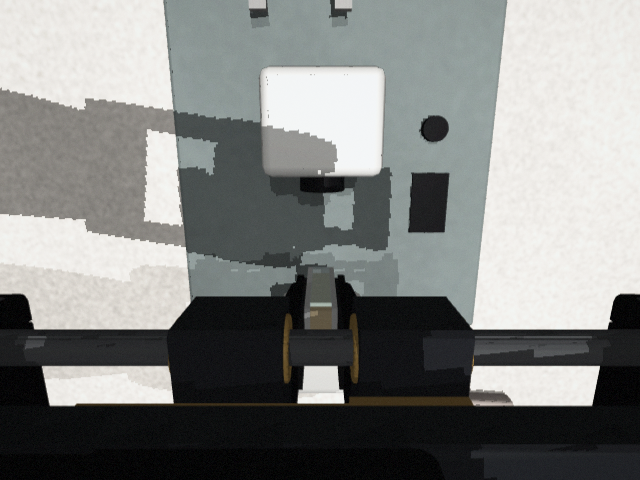

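```bash
python3 - <<'E'
from h import *
K,T,p,d=load("wrist","w16")
crop(p,240,160,400,340,4,"w16c")
print(onz(K,T,[(322,190)],104), "tower",onz(K,T,[(261,68),(384,68),(382,176),(263,176)],115).mean(0))
E
python3 -m handwheel '[[0.0,[0.0007,0.0008,0.015],0],[0.0,[0.0007,0.0008,0.035],0],[0.0,[0.0007,0.0008,0.055],0],[0.0,[0.0007,0.0008,0.075],0],[0.0,[0.0007,0.0008,0.087],0],[0.0,[0.0007,0.0008,0.0906],0],[0.0,[0.0007,0.0008,0.0906],0],[0.0,[0.0007,0.0008,0.0906],0]]'
python3 - <<'E'
from h import *
plan((569.1,-90,78.4),83.9)
s,p,d=snap("wrist","w17"); snap("side","s17"); snap("top","t17")
E
```

```text
[[573.8  -48.56 104.  ]] tower [578.06 -11.23 115.  ]
clock: 17.55
ee_pos: [570.0, -89.2, 79.8]
tool_rot: [[0.107, 0.994, 0.002], [0.994, -0.107, -0.0], [-0.0, 0.002, -1.0]]
contact_force: [0.4, -0.4, -0.2]
width: 0.135
t 17.55 pos [570.02 -89.18  79.8 ] yaw 83.87918223720824 F [ 0.39 -0.38 -0.22] w 12.79733924696477 j [-0.25  0.09  1.93 -0.    1.12 -0.14]
shift mm [-0.92 -0.83  1.4 ] roll -0.020817762791750738
```

View pics/w17.png

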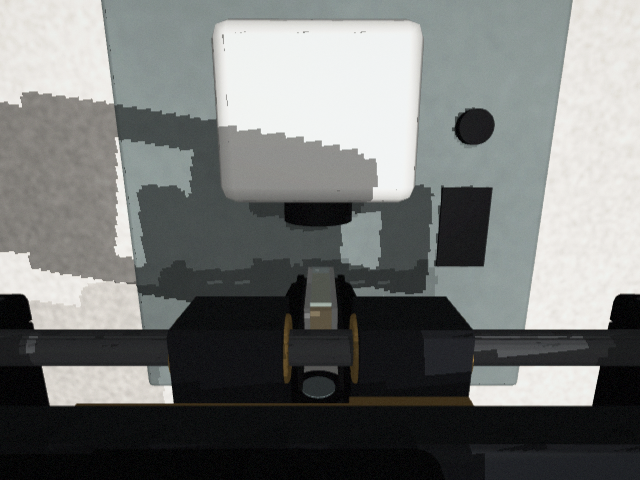

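View pics/s17.png

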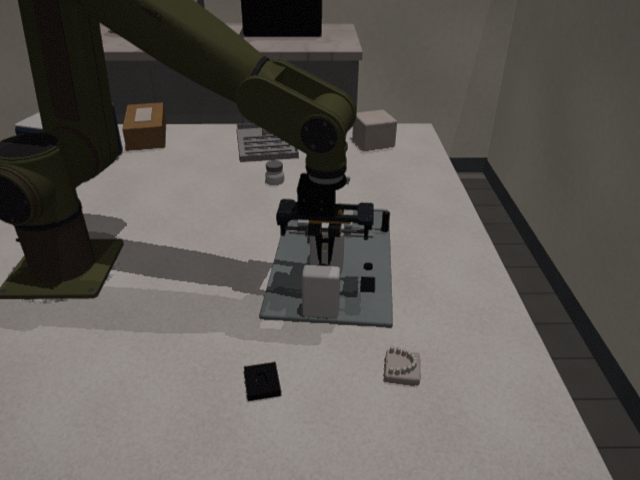

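```bash
python3 -m handwheel '[[0.0,[0,0,0],0],[0.0,[0,0,0],0],[0.0,[0,0,0],0]]'
python3 - <<'E'
from h import *
plan((569.1,-90,78.4),83.9)
s,p,d=snap("wrist","w18"); 
crop(p,260,190,380,410,2.7,"w18c")
K,T,p,d=load("wrist","w18");print(T)
print("cellA d",d[285,310:332:4],d[310,312:330:4])
E
```

```text
clock: 18.0
ee_pos: [569.4, -88.9, 79.1]
tool_rot: [[0.106, 0.994, 0.0], [0.994, -0.106, -0.0], [-0.0, 0.0, -1.0]]
contact_force: [-0.1, -0.4, 0.3]
width: 0.131
t 18.0 pos [569.43 -88.86  79.08] yaw 83.89146078674416 F [-0.12 -0.36  0.34] w 12.42338616849053 j [-0.25  0.09  1.93  0.    1.12 -0.14]
shift mm [-1.17 -0.21  0.68] roll -0.008539213255858158
[[  0.99   0.1    0.03 577.18]
 [ -0.11   0.96   0.25 -19.27]
 [  0.    -0.25   0.97 248.5 ]
 [  0.     0.     0.     1.  ]]
cellA d [166.26 163.78 161.94 161.9  163.45 166.3 ] [146.45 145.83 147.41 145.66 147.51]
```

View pics/w18c.png

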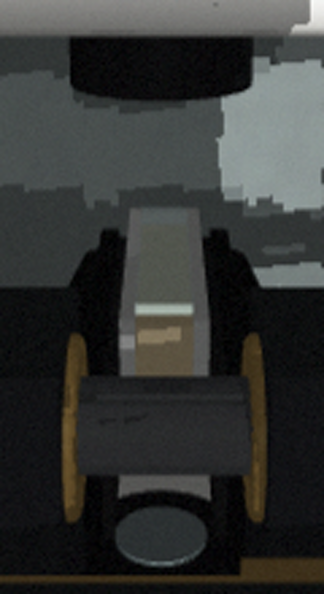

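Run:
```python
from h import *
from scipy.optimize import least_squares
K,T,p,d=load("wrist","w18")
z=np.load("pics/w18.npz");R=z["rot"];P=z["pos"]
tp=lambda v:P+R@np.array(v)   # tool coords
Tt=camera_info("wrist")["T_tool_cam"]; I=Tt
pj=lambda v:proj(K,I,v)[0]
for nm,v in [("top near edge",(12.75,0,-36.6)),("bottom near edge",(12.75,0,13.4)),("TL",(11.25,6.25,-36.6)),("TR",(11.25,-6.25,-36.6))]: print(nm,pj(v), "crop",(pj(v)-[259.7,189.7])*2.7)
c=lambda x,y:(259.7+x/2.7,189.7+y/2.7)
N=onz(K,T,c(160.5,62),90);print("lamp nose axis",N)
L=onz(K,T,c(161,536),90);print("det lens",L)
```

```text
top near edge [319.41 303.84] crop [161.23 308.18]
bottom near edge [319.64 263.12] crop [161.84 198.24]
TL [336.38 307.61] crop [207.04 318.37]
TR [302.46 307.63] crop [115.44 318.42]
lamp nose axis [[573.78 -46.94  90.  ]]
det lens [[ 564.95 -129.25   90.  ]]
```

Run:
```python
from h import *
K,T,p,d=load("wrist","w18")
q=cv2.convertScaleAbs(p,alpha=1.8,beta=15)
crop(q,290,255,350,335,7.4,"w18e")
for v in range(258,332,4): print(v,d[v,308:334:4])
```

```text
258 [247.27 247.38 247.18 247.21 247.74 246.59 247.04]
262 [247.95 248.64 247.43 247.23 248.53 248.67 248.3 ]
266 [248.57 249.15 188.56 188.44 188.31 188.23 248.45]
270 [186.96 182.11 181.85 181.71 182.43 182.18 187.36]
274 [181.86 176.02 175.99 179.05 177.86 176.92 180.21]
278 [175.42 171.3  171.77 171.75 172.02 171.66 174.97]
282 [171.74 166.75 166.67 166.83 166.72 166.43 171.17]
286 [166.21 163.1  162.67 161.93 161.04 161.77 165.82]
290 [161.52 157.31 157.67 157.57 157.93 158.33 160.9 ]
294 [157.74 153.11 151.97 152.12 153.73 153.3  157.65]
298 [153.26 148.42 150.76 150.36 150.15 148.93 154.99]
302 [149.97 146.52 146.25 145.66 146.18 146.02 149.74]
306 [147.15 150.2  149.41 149.96 149.55 148.92 147.03]
310 [144.54 146.45 145.83 147.41 145.66 147.51 144.04]
314 [144.19 147.15 146.8  147.75 146.45 146.29 145.09]
318 [144.86 147.35 147.83 148.3  147.87 146.65   0.  ]
322 [145.9  147.64 147.38 147.84 148.02 148.64 145.91]
326 [146.53 149.06 148.93 147.62 148.12 148.45 146.86]
330 [86.55 86.53 86.2  87.27 85.96 87.58 87.02]
```

View pics/w18e.png

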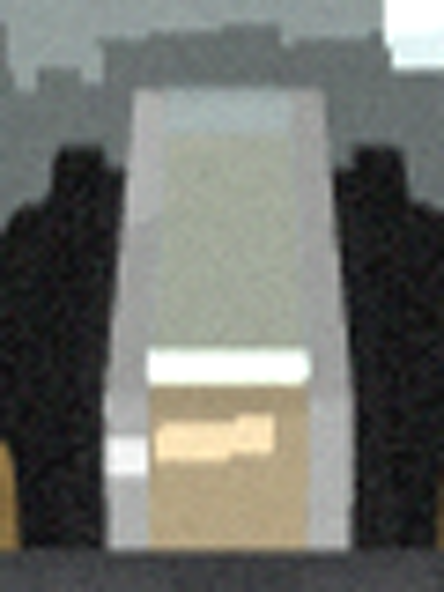

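Run:
```python
from h import *
K,T,p,d=load("wrist","w18")
I=camera_info("wrist")["T_tool_cam"]
px=[];dd=[]
for v in range(313,328):
    for u in (307,308,309,331,332,333):
        if d[v,u]>100: px.append((u,v));dd.append(d[v,u])
X=bydepth(K,I,px,dd);print("top face tool z",np.median(X[:,2]),X[:,2].std())
px=[(u,v) for v in range(268,300) for u in range(313,327)];X=bydepth(K,I,px,[d[v,u] for u,v in px]);print("win face tool x",np.median(X[:,0]),X[:,0].std())
A=np.c_[X[:,2],X[:,1],np.ones(len(X))];print("face slope dx/dz,dx/dy (rad)",np.linalg.lstsq(A,X[:,0],rcond=None)[0])
print("bottom edge",bydepth(K,I,[(320,267.0)],[188.2]), "row266",d[262:270,320])
# side edges tilt: left/right edges centre top vs bottom at near face
for v,(l,r) in {270:(290+132/7.4,290+326/7.4),300:(290+108/7.4,290+350/7.4)}.items():
    t=np.median(d[v,316:325]); print(v,bydepth(K,I,[(l,v),(r,v),((l+r)/2,v)],[t]*3))
```

```text
top face tool z -35.66809765019232 0.9696210551772056
win face tool x 12.283069798900367 0.22160060778439955
face slope dx/dz,dx/dy (rad) [ 0.   0.  12.3]
bottom edge [[11.87  0.18  9.93]] row266 [247.23 246.68 249.1  247.75 188.44 186.79 184.75 184.38]
270 [[12.37 -5.51  3.87]
 [12.36  6.77  3.86]
 [12.36  0.63  3.86]]
300 [[ 12.25  -5.64 -31.79]
 [ 12.24   6.78 -31.79]
 [ 12.25   0.57 -31.79]]
```

```bash
python3 -m handwheel '[[0.0,[-0.0007,-0.0006,0.0],0],[0.0,[-0.0007,-0.0006,0.0],0],[0.0,[-0.0007,-0.0006,0.0],0],[0.0,[-0.0007,-0.0006,0.0],0],[0.0,[-0.0007,-0.0006,0.0],0],[0.0,[-0.0007,-0.0006,0.0],0]]'
python3 - <<'E'
from h import *
plan((568.75,-89.45,79),83.9)
s,p,d=snap("wrist","w19"); plan((568.75,-89.45,79),83.9)
q=cv2.convertScaleAbs(p,alpha=1.6,beta=10)
crop(q,260,190,380,410,2.7,"w19c")
s,p,d=snap("top","t19"); crop(p,120,150,540,320,1.9,"t19c")
E
```

```text
clock: 18.65
ee_pos: [568.7, -89.5, 78.8]
tool_rot: [[0.106, 0.994, -0.0], [0.994, -0.106, -0.0], [-0.0, -0.0, -1.0]]
contact_force: [-0.5, -0.6, 0.7]
width: 0.129
t 18.65 pos [568.66 -89.54  78.84] yaw 83.88676857625165 F [-0.53 -0.61  0.73] w 12.295858137407953 j [-0.25  0.09  1.93 -0.    1.12 -0.14]
shift mm [ 0.1   0.08 -0.16] roll -0.01323142374835129
t 18.7 pos [568.67 -89.52  78.86] yaw 83.88775853011968 F [-0.78 -0.11 -0.44] w 12.500944029900241 j [-0.25  0.09  1.93  0.    1.12 -0.14]
shift mm [ 0.08  0.07 -0.14] roll -0.012241469880336808
```

View pics/w19c.png

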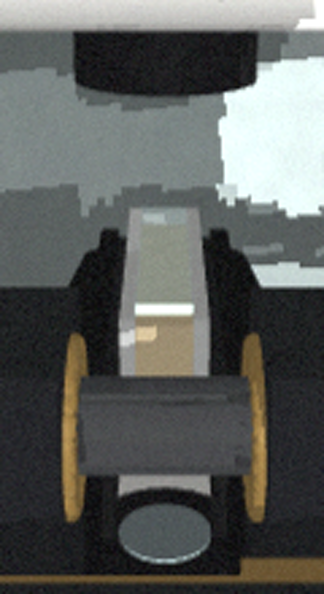

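View pics/t19c.png

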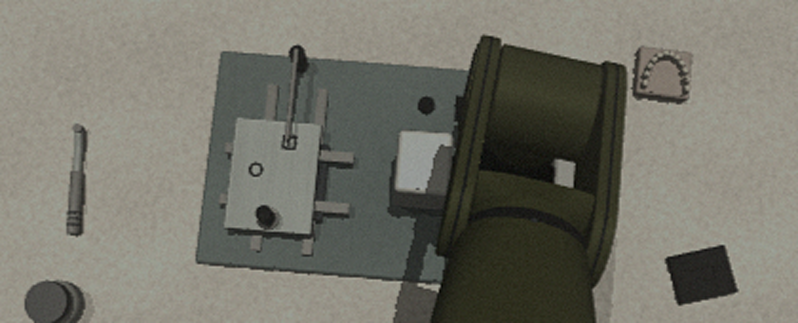

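```bash
python3 -m handwheel '[[0.0,[0,0,0],0],[0.0,[0,0,0],0],[0.0,[0,0,0],0],[0.0,[0,0,0],0]]'; python3 -c "
from rig import close_job
print(close_job())"
```

```text
clock: 19.15
ee_pos: [568.6, -89.5, 78.8]
tool_rot: [[0.106, 0.994, -0.0], [0.994, -0.106, -0.0], [-0.0, -0.0, -1.0]]
contact_force: [0.9, 0.7, -0.2]
width: 0.13
the job is handed in; nothing more can be done
None
```

I finished the task and handed the job in at 19.15 s of the 64 s allowed.

- **Stage:** I gripped the knob and brought the round mark under the pointer, then rested about 1.4 s. I then brought the square mark there, rested about 1.5 s and let go. After letting go, the wrist camera put the square within about 0.3 mm of centre under the pointer. The final top picture shows the stage still there.
- **Centring caveat:** The pointer's tip was hidden below its bar in every view. I judged the centring from the rounded bar end, taking the needle to hang straight down from it.
- **Sample cell:** I lifted the cell by its frosted faces with 12 N, and it is held clear in the light path. It is centred across the beam and midway between the noses to about 0.5 mm by the images. It is upright and its windows are square to the beam.
- **Cell height:** Two estimates put the cell's centre about 1 mm apart, at 89.5 and 90.4 mm, against the 90 mm asked. I aimed between them.
- **Contact and bystanders:** The wrist force was only sensor noise, so nothing was touching the cell or arm. I never went near the jar, plaster cast or handpiece, and in the last top picture they look to be where they started.

One early correction overshot: the stage moved about 1.8 mm for a 0.9 mm command. I corrected that before the first rest.

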